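# Take the glue gun out of its clamshell case

## Robot

A 6-joint arm with a two-finger parallel gripper is mounted at the origin on the work surface. World frame = base frame: x ahead of the robot, y to its left, z up, the work surface at z = 0. Lengths are in m, angles in rad, forces in N, time in s.
With the tool pointing down it reaches from about 0.425 to 0.95 m from the base axis. Payload 3.5 kg.
Tool frame: the origin (TCP) lies midway between the tips of the shut fingers; the grasp point (between the pads) lies grasp_offset behind it (grasp_offset is the distance from the TCP to the grasp point, in m); z points along the fingers, y is the direction in which the jaws open and shut (so a half turn about z gives the same grasp; the last joint's range is limited). The gripper opens to 85 mm and grips with 20 to 120 N. Pads are 22 mm wide; open, the fingers measure 114 mm over their backs; the gripper's body (76 mm by 85 mm) begins 54 mm behind the grasp point. The pads swing forward as they close: fully open they stand 13 mm farther back than shut.
Start: joints at [1.111, 0.286, 1.577, -0, 1.279, -0.15], TCP at [0.206, 0.643, 0.231] pointing down, gripper open.
Joint ranges: [-2.77, 2.77], [-0.9, 2.22], [0.21, 2.48], [-1.53, 4.67], [0.24, 2.81], [-2.84, 2.84]. Speed limits (rad/s): [2.79, 2.79, 3.14, 3.14, 3.14, 3.14].

## Interface

Orientations are given as a unit quaternion [x, y, z, w].
In Python, from plant import * gives the robot as it stands.
- The arm moves only by the tool jog_arm, never from a script. Its argument "targets" is text: rows parted by semicolons, each of 7 numbers parted by spaces: the shift along the world's x, y, z in mm, then the turn, a rotation vector about the world's x, y, z in degrees, then the gripper's target within -1 to 1 (fully open at 1, half-way at 0, shut at -1). A call has 1 to 10 rows; each row shifts and turns the pose as measured when the row begins; what a row does not reach is not made up. A row lasts 1/12 s, in which the tool goes at most 41.7 mm and 7.16 degrees, less where a joint would pass 70% of its speed; a pose out of reach is approached as far as the arm can. A call with a gripper value outside its range is refused whole. The fingers move at their own pace and stop on an object; "force" is the grip in N (left out, the last holds). Time passes only in rows, so rows that do not move let the fingers close. It gives the time, the measured TCP pose, the force and the opening at its end, in the units of the state.
- get_state(): the state, without advancing time (a new reading comes with each control period).
- read_camera(name): name is "scene" or "top" or "wrist"; returns a dict with "pixels" (420x560x3 uint8, blue, green, red), "mtx" (3x3 intrinsics, pixels), "world_from_camera" (4x4, takes a point from camera to world coordinates). Camera axes: x right, y up, looking along -z (the intrinsics and any distortion apply to the point x, -y, -z); pixel columns grow to the right and rows downward; lengths in m; the calibration is good to about 2 mm. The wrist camera is an equidistant fisheye: a pixel r from the principal point sees the ray r / f radians off the axis. A picture is of the moment at which its call begins. There is no depth.
- sign_off(): hands the job in, once; it reports no verdict.
Trained networks look in a picture, given as the dict that the camera call returned (one of the last four; its "shot" number tells which), for a name from the list of things; names that differ only in an ending like _2 or _b are one class to them, and where a whole thing is asked for, a point or a joint stands for the part that bears it (a point fixed in the world has none). Each returns a list of dicts, best first, with "p" (0 to 1); they miss things now and then, are a little off and sometimes report something else, mostly with a low value. They report only what shows in the picture. A call takes as long as a camera call.
- spot_in(target, picture): "uv" ([column, row] in pixels, amid what is visible of it).
- silhouettes(target, picture): "mask" (420x560 bool, what is visible of it) and "uv" ([column, row] in pixels, amid what is visible of it).
- mark_of(target, picture): "uv" ([column, row] in pixels: a listed point, or the origin of a listed thing).
The state is a dict: "time": time; "qpos": joint angles; "dq": joint speeds; "joint_efforts": joint torques, N m; "eef_pos": TCP position; "tcp_rot": TCP orientation; "contact_force": force on the tool from outside, world axes, zero at the start; "wrist_torque": the same for the moment, N m; "opening": opening from 0.0 (shut) to 1.0 (fully open).
Only numpy, scipy, OpenCV 4.12 (cv2) and the standard library are available. Lean on these libraries where they do the work, as an engineer would, in place of code of your own. Each camera call takes 0.05 s, during which the arm holds its last target.

## Task

The latches of the dark hard-shell case are already undone. Swing its lid up by the front lip, push it back over its balance point so that it stays open on its own, and leave it open. Then lift out the glue gun and lay it flat on its side on the white tile with the nozzle tip over the tile to catch drips; set it down, do not drop it, and do not push aside or knock over the other things on the table.

Things in the scene. Friction and masses are not known exactly. Their poses are not given: they have to be found in the camera images.
- case: Dark grey plastic clamshell case; stands firm, does not slide. Origin: centre of underside; x from front to hinged back, z up. Lower shell 192 mm deep (x), 270 wide (y), 45 high, walls 4; flat liner under the gun 12 mm above the table. Divider 38 mm high at y = +70 mm; charger and spare sticks beyond it are fixed. Lid: hollow shell 30 mm high (shut case 75 mm).
- case_hinge (a point): Middle of the lid's hinge line, on the top back edge of the lower shell: 96 mm from the case's origin along its +x, 45 mm above the table. The hinge line runs along the case's y axis.
- lid (a joint): Lid angle, rad: 0 shut, grows as the front goes up and back; the stop is at 1.95, leaning back behind the case. Lid about 0.26 kg, hinge almost free: let go below about 1.3 it falls shut, beyond about 1.4 it falls open onto the stop.
- lid_lip (a point): Middle of the outer bottom edge of the lid's pull lip, 214 mm from the hinge line. The lip is a plate 5 mm thick, 110 mm wide (along y), standing out 22 mm from the middle of the case's front at the foot of the lid; shut, its free underside is 46 mm above the table, so a fingertip can go under it. Moves with the lid.
- gun: Cordless glue gun, about 0.32 kg, lying on its side, blue and black, 178 x 157 mm, 40 thick (z). Origin: underside, below mid-handle. x along the barrel to the nozzle; -y down the handle to the foot. Barrel 40 mm square, axis at y = +72, x -50 to +70; brass nozzle to x = +98, white stick back to x = -80. In the case the nozzle points to the case's -y, the foot to its front.
- gun_mid (a point): Middle of the handle, 20 mm above gun's origin. Handle 34 mm wide and thick; its length runs along (x, y) = (0.15, 0.99), so the direction across it is turned -0.15 rad from the gun's x. Free to grip across from y = -25 to +20 mm (trigger on the nozzle side above y = +25; foot 56 mm wide, y -43 to -69). Balance point about 20 mm towards the barrel.
- gun_nozzle (a point): Tip of the brass nozzle, at (98, 72, 20) mm in the gun's frame.
- tile: White glazed tile, 200 x 200 mm, 8 mm thick, fixed on the table beside the case (left or right of it). Origin: centre of its underside; x and y along its edges, z up.
- tub: Bystander: grey plastic tub 72 mm wide with glue sticks, about 120 mm tall, loose. Origin: centre of its underside.
- pva: Bystander: white bottle, 56 mm wide, 150 mm tall, loose. Origin: centre of its underside.
- tape: Bystander: flat-lying roll of tape, 100 mm across, 25 mm high, loose, beyond the case and the tile. Origin: centre of its underside.

How it is judged:
By the outcome, as a careful person would: the job done as asked, in the order asked, and still so for the second after the job is handed in, with the robot touching nothing.
It also fails if it takes over 61 s, if anything falls off the work surface, if the arm or the gripper's body presses on something with over 40 N, if the wrist force passes 120 N, or if a joint passes its speed limit or range.

## Working session

There is one attempt and no reset: what is moved stays moved. The work goes in short steps, Python scripts to look and compute and a tool call to move; the robot and the scene stay as the last step left them, time stands still between calls to the robot, and variables do not carry over. Pictures are saved under pics/ and viewed, and the job is handed in when it is done.

Besides the shell and the picture viewer there is one more tool, called as name(argument=value, ...) on one line, values as JSON. jog_arm: Moves the arm, as the interface text tells. Its arguments: {"type":"object","properties":{"targets":{"type":"string"},"force":{"type":"number"}},"required":["targets"]}

```bash
ls; mkdir -p pics; cat > h.py <<'E'
from plant import *
import numpy as np, cv2
from scipy.spatial.transform import Rotation as R
def shot(n,name):
    p=read_camera(n); cv2.imwrite('pics/%s.png'%name,p['pixels']); return p
def ray(p,uv,fish=False):
    K=np.array(p['mtx']);T=np.array(p['world_from_camera'])
    x=(uv[0]-K[0,2])/K[0,0]; y=(uv[1]-K[1,2])/K[1,1]
    if fish:
        r=np.hypot(x,y); s=np.sin(r)/max(r,1e-9); d=np.array([x*s,-y*s,-np.cos(r)])
    else: d=np.array([x,-y,-1.])
    d=T[:3,:3]@d; return T[:3,3],d/np.linalg.norm(d)
def atz(p,uv,z,fish=False):
    o,d=ray(p,uv,fish); return o+d*(z-o[2])/d[2]
def tri(rays):
    A=np.zeros((3,3));b=np.zeros(3)
    for o,d in rays:
        P=np.eye(3)-np.outer(d,d);A+=P;b+=P@o
    x=np.linalg.solve(A,b); return x,[float(np.linalg.norm((np.eye(3)-np.outer(d,d))@(x-o))) for o,d in rays]
E
python3 - <<'E'
from h import *
s=get_state();print(s)
for n in ['scene','top','wrist']:
    p=shot(n,n+'0'); print(n,{k:v for k,v in p.items() if k!='pixels'})
    for t in ['case','lid_lip','case_hinge','tile','tub','pva','tape','gun']:
        m=mark_of(t,p); print(t,[(np.round(a['uv'],1).tolist(),round(a['p'],2)) for a in m[:3]])
E
```

```text
pics
{'time': 0.0, 'qpos': array([ 1.11097830e+00,  2.87159971e-01,  1.57822751e+00, -3.10707735e-05,
        1.27855248e+00, -1.49997011e-01]), 'dq': array([ 1.03885478e-03,  7.25512073e-04,  1.20750634e-03, -1.27739335e-03,
        9.38961420e-05,  5.34093370e-04]), 'joint_efforts': array([-4.01504622e-04, -4.05990887e+01, -2.92626125e+01, -1.88961303e-04,
        5.93153542e-03,  8.37903741e-06]), 'eef_pos': array([0.20547675, 0.64226395, 0.22992361]), 'tcp_rot': array([ 1.54287133e-01,  9.88025355e-01, -1.12398032e-03, -3.38150327e-04]), 'contact_force': array([-0.1145209 ,  0.89793541,  0.16115141]), 'wrist_torque': array([ 0.02199177, -0.02597095, -0.00270984]), 'opening': 0.9985678457636551}
scene {'mtx': array([[473.46202372,   0.        , 275.2439254 ],
       [  0.        , 473.46202372, 206.03702215],
       [  0.        ,   0.        ,   1.        ]]), 'world_from_camera': array([[-0.76617267, -0.38221209,  0.51661723,  1.29191333],
       [ 0.64243628, -0.43556738,  0.63052096,  0.789247  ],
       [-0.01597112,  0.81498158,  0.57926674,  0.78748506],
       [ 0.        
[... 904 characters left out ...]
.75), ([368.8, 203.5], 0.23)]
tape [([302.7, 156.7], 0.79)]
gun []
wrist {'mtx': array([[325.1922621 ,   0.        , 277.56182402],
       [  0.        , 325.1922621 , 212.73190718],
       [  0.        ,   0.        ,   1.        ]]), 'world_from_camera': array([[ 3.05139078e-01, -9.08442520e-01, -2.85696222e-01,
         1.32713138e-01],
       [ 9.52307741e-01,  2.90979710e-01,  9.18736852e-02,
         6.67466524e-01],
       [-3.30158343e-04, -3.00104975e-01,  9.53906125e-01,
         3.72889147e-01],
       [ 0.00000000e+00,  0.00000000e+00,  0.00000000e+00,
         1.00000000e+00]]), 'shot': 3}
case [([21.7, 410.8], 0.76)]
lid_lip []
case_hinge []
tile []
tub []
pva []
tape []
gun []
```

View pics/scene0.png

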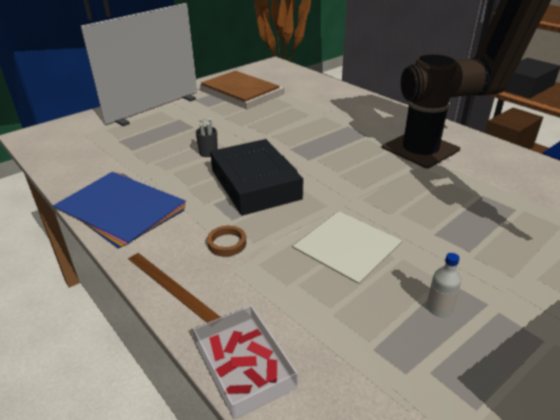

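View pics/top0.png

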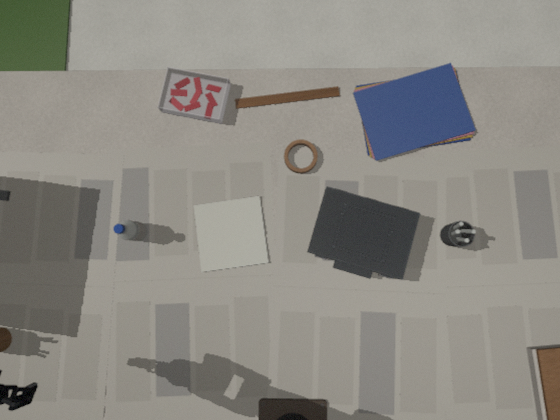

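```bash
python3 - <<'E'
from h import *
s=read_camera('scene');t=read_camera('top')
for n in ['case','lid_lip','tile','tub','pva','tape']:
    a=mark_of(n,s);b=mark_of(n,t)
    if a and b:
        x,e=tri([ray(s,a[0]['uv']),ray(t,b[0]['uv'])]);print(n,x.round(3),np.round(e,4),a[0]['uv'],b[0]['uv'], atz(t,b[0]['uv'],0).round(3),atz(s,a[0]['uv'],0).round(3))
for n in ['case','tile','lid_lip','tub','pva','tape']:
    m=silhouettes(n,t)
    if m:
        M=m[0]['mask'].astype(np.uint8); c,_=cv2.findContours(M,0,2); c=max(c,key=cv2.contourArea)
        bx=cv2.boxPoints(cv2.minAreaRect(c)); print(n,m[0]['p'],bx.round(1).tolist())
        ap=cv2.approxPolyDP(c,4,True)[:,0]; print(ap.tolist())
E
```

```text
case [ 0.564 -0.199 -0.005] [0.003 0.003] [253.3, 185.6] [359.5, 234.0] [ 0.562 -0.196 -0.   ] [ 0.571 -0.195  0.   ]
lid_lip [ 0.451 -0.154  0.048] [0.0078 0.0078] [294.1, 164.1] [349.3, 270.5] [ 0.455 -0.165  0.   ] [ 0.391 -0.209  0.   ]
tile [ 0.562  0.185 -0.004] [0.0047 0.0047] [348.6, 246.2] [232.0, 232.2] [0.565 0.181 0.   ] [0.562 0.192 0.   ]
tub [ 0.553 -0.465 -0.015] [0.0073 0.0073] [211.7, 156.0] [451.5, 235.5] [ 0.558 -0.464  0.   ] [ 0.563 -0.434  0.   ]
pva [ 0.561  0.46  -0.005] [0.0026 0.0026] [440.4, 307.1] [140.4, 232.8] [0.562 0.456 0.   ] [ 0.563  0.464 -0.   ]
tape [ 0.794 -0.022  0.005] [0.006 0.006] [228.2, 242.8] [301.7, 154.7] [ 0.8   -0.026  0.   ] [ 0.787 -0.022  0.   ]
case 0.93 [[303.1000061035156, 259.29998779296875], [324.6000061035156, 183.89999389648438], [421.29998779296875, 211.5], [399.70001220703125, 286.8999938964844]]
[[326, 186], [307, 250], [331, 259], [333, 267], [365, 277], [376, 272], [402, 278], [419, 212]]
tile 0.64 [[191.8000030517578, 204.6999969482422], [259.0, 195.3000030517578], [268.3999938964844, 262.20001220703125], [201.1999969482422, 271.6000061035156]]
[[258, 197], [193, 207], [203, 271], [266, 261]]
lid_lip 0.81 [[303.8999938964844, 259.0], [325.3999938964844, 185.1999969482422], [421.70001220703125, 213.1999969482422], [400.20001220703125, 287.0]]
[[326, 187], [308, 251], [331, 258], [342, 270], [366, 277], [377, 271], [401, 279], [418, 213]]
tub 0.62 [[439.0, 220.0], [474.0, 220.0], [474.0, 246.0], [439.0, 246.0]]
[[474, 229], [466, 221], [454, 221], [440, 229], [439, 237], [445, 244], [462, 246], [473, 239]]
pva 0.68 [[113.0, 220.0], [146.0, 220.0], [146.0, 240.0], [113.0, 240.0]]
[[113, 227], [125, 239], [138, 240], [146, 232], [134, 220]]
tape 0.65 [[284.0, 172.0], [284.0, 138.0], [316.0, 138.0], [316.0, 172.0]]
[[305, 139], [284, 149], [284, 162], [294, 172], [305, 172], [315, 163], [315, 148]]
```

The top view shows the shut case at about (363,232) with its lip at its front (about 355,272). The tile is at (231,234), the tape at (301,156), the tub at (457,233) and the bottle at (128,230).

```bash
python3 - <<'E'
from h import *
s=read_camera('scene');t=read_camera('top')
from scipy.optimize import least_squares
print('top corners z.075',[atz(t,c,.075)[:2].round(4).tolist() for c in [(328,187),(308,250),(404,278.5),(420,212)]])
def sharp(p,rect,n):
    x0,y0,x1,y1=rect; im=p['pixels'][y0:y1,x0:x1]; im=cv2.convertScaleAbs(im,alpha=1.6,beta=20)
    cv2.imwrite('pics/%s.png'%n,cv2.resize(im,None,fx=5,fy=5,interpolation=cv2.INTER_CUBIC))
sharp(t,(295,175,435,290),'topcase'); sharp(s,(200,130,310,215),'scenecase'); 
q=[atz(t,c,.008)[:2].round(4).tolist() for c in [(193,206),(260,197),(268.5,262),(202,271)]];print('tile',q,np.mean(q,0))
E
```

```text
top corners z.075 [[0.6895, -0.0991], [0.5129, -0.0429], [0.4369, -0.3048], [0.6196, -0.3535]]
tile [[0.6424, 0.2982], [0.6699, 0.0982], [0.4781, 0.0709], [0.4507, 0.2658]] [0.560275 0.183275]
```

View pics/topcase.png

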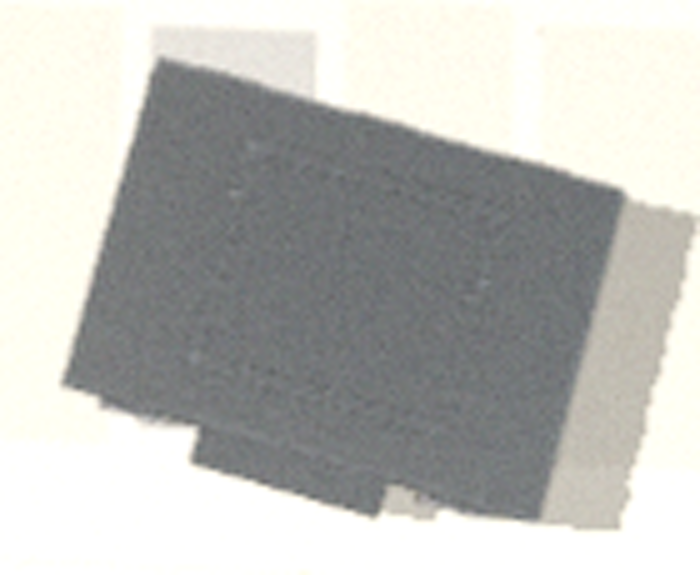

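View pics/scenecase.png

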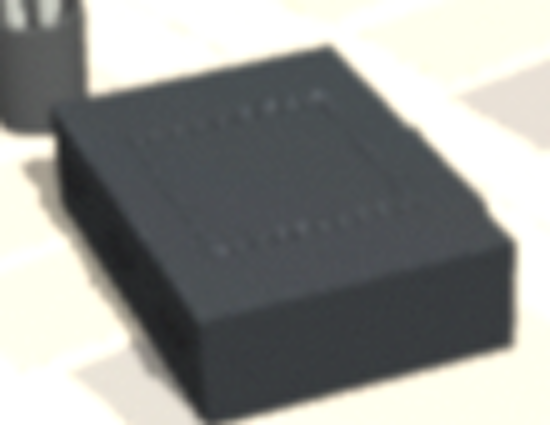

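```bash
python3 - <<'E'
from h import *
s=read_camera('scene');t=read_camera('top')
from scipy.optimize import least_squares
def proj(p,X):
    T=np.array(p['world_from_camera']);K=np.array(p['mtx']);c=(X-T[:3,3])@T[:3,:3]
    return np.stack([K[0,0]*c[:,0]/-c[:,2]+K[0,2],K[1,1]*-c[:,1]/-c[:,2]+K[1,2]],1)
a,b=.096,.135
Xt=[(a,b,1),(-a,b,1),(-a,-b,1),(a,-b,1),(-.118,.055,2),(-.118,-.055,2)]
ut=[(326.6,186.6),(307.4,252.2),(403.2,279.2),(419.8,212.6),(333.4,267.6),(370.4,278.6)]
Xs=[(a,-b,1),(-a,-b,1),(-a,b,1),(a,b,1),(a,b,0),(-a,b,0)]
us=[(210.8,151),(266,139.4),(303,178),(240.6,193.6),(241,214.4),(302.6,199)]
def f(q,full=False):
    x,y,th,h,g=q[:5]
    def W(L): return np.array([[x+np.cos(th)*u-np.sin(th)*v,y+np.sin(th)*u+np.cos(th)*v,{0:0,1:h,2:g}[k]] for u,v,k in L])
    r1=proj(t,W(Xt))-ut-q[5:7]; r2=proj(s,W(Xs))-us-q[7:9]
    return (r1,r2) if full else np.concatenate([r1.ravel(),r2.ravel(),np.array(q[5:9])/1.0,[(g-.051)/.003]])
r=least_squares(f,[.56,-.2,-.28,.075,.051,0,0,0,0]);print(r.x.round(4),r.cost);print([v.round(1).tolist() for v in f(r.x,True)])
th=r.x[2]
for n,l in [('lip',(-.118,0)),('hinge',(.096,0)),('gunarea',(0,0))]:
    c,s_=np.cos(th),np.sin(th);print(n,r.x[0]+c*l[0]-s_*l[1],r.x[1]+s_*l[0]+c*l[1])
E
```

```text
[ 0.5612 -0.1993 -0.2783  0.0701  0.0507  0.1986  0.5236 -0.3449  0.3156] 3.082788954853183
[[[-0.1, -0.2], [0.4, -0.2], [-0.5, 0.6], [0.2, 0.2], [-0.5, 0.0], [0.6, 0.2]], [[-1.0, -0.1], [0.1, -0.9], [0.3, 0.2], [-0.6, 0.8], [0.5, 0.8], [0.3, -0.5]]]
lip 0.4477737338412271 -0.16687153641088082
hinge 0.6535412388795403 -0.22565702671510257
gunarea 0.5612343207315119 -0.19928596564404982
```

Case pose fitted from both views: origin (0.561, -0.199), yaw -0.278, lip edge at (0.448, -0.167). The jaw axis is already nearly parallel to the hinge. I'll go in front of the case with the fingers shut, then tilt so a fingertip fits under the lip.

jog_arm(targets="20 -36 0 0 0 0 -1;20 -36 0 0 0 0 -1;20 -36 0 0 0 0 -1;20 -36 0 0 0 0 -1;20 -36 0 0 0 0 -1;20 -36 0 0 0 0 -1;20 -36 0 0 0 0 -1;20 -36 0 0 0 0 -1;20 -36 0 0 0 0 -1;20 -36 0 0 0 0 -1", force=60)

```text
time: 3.38
eef_pos: [0.4028, 0.2798, 0.2311]
tcp_rot: [0.147, 0.989, 0.002, 0.001]
contact_force: [0.6, 0.4, 0.5]
opening: -0.0
```

```bash
python3 -c "
from h import *
s=get_state();print(s['qpos'].round(3),s['eef_pos'].round(3),s['tcp_rot'].round(3),s['opening'],s['time'],s['contact_force'].round(1))"
```

```text
[ 0.398 -0.132  2.022  0.003  1.247 -0.879] [0.403 0.28  0.231] [0.147 0.989 0.002 0.001] -0.00042021601792331713 3.3833 [0.6 0.4 0.5]
```

jog_arm(targets="7 -31 0 -6.4 1.8 0 -1;7 -31 0 -6.4 1.8 0 -1;7 -31 0 -6.4 1.8 0 -1;7 -31 0 -6.4 1.8 0 -1;7 -31 0 -6.4 1.8 0 -1;7 -31 0 -6.4 1.8 0 -1;7 -31 0 -6.4 1.8 0 -1;7 -31 0 -6.4 1.8 0 -1;7 -31 0 -6.4 1.8 0 -1;7 -31 0 0 0 0 -1")

```text
time: 4.22
eef_pos: [0.4811, -0.0479, 0.2383]
tcp_rot: [0.128, 0.848, -0.511, -0.056]
contact_force: [-0.3, -0.2, -0.0]
opening: 0.001
```

```bash
cat >> h.py <<'E'
def st():
    s=get_state();r=R.from_quat(s['tcp_rot']).as_matrix()
    print('t',round(s['time'],2),'q',s['qpos'].round(3),'p',s['eef_pos'].round(4),'\nx',r[:,0].round(3),'y',r[:,1].round(3),'z',r[:,2].round(3),'F',s['contact_force'].round(1),'op',round(s['opening'],3))
    O=np.array([.5612,-.1993]);th=-.278;d=s['eef_pos'][:2]-O
    print('TCP in case',(np.array([[np.cos(th),np.sin(th)],[-np.sin(th),np.cos(th)]])@d).round(4))
    return s
E
python3 -c "
from h import *
st()"
```

```text
t 4.22 q [ 0.117  0.177  1.952 -0.963  1.596 -0.869] p [ 0.4811 -0.0479  0.2383] 
x [-0.961  0.274 -0.036] y [ 0.16   0.445 -0.881] z [-0.225 -0.853 -0.471] F [-0.3 -0.2 -0. ] op 0.001
TCP in case [-0.1186  0.1236]
```

jog_arm(targets="0 0 -36 0 0 0 -1;0 0 -36 0 0 0 -1;0 0 -36 0 0 0 -1;0 0 -36 0 0 0 -1;0 0 -36 0 0 0 -1;0 0 -30 0 0 0 -1;0 0 0 0 0 0 -1")

```text
time: 4.8
eef_pos: [0.4842, -0.0535, 0.0233]
tcp_rot: [0.135, 0.848, -0.509, -0.052]
contact_force: [-1.2, 0.1, 0.5]
opening: 0.002
```

```bash
python3 -c "
from h import *
st();shot('scene','s1');shot('wrist','w1')"
```

```text
t 4.8 q [ 0.105  0.555  1.957 -0.995  1.369 -0.54 ] p [ 0.4842 -0.0535  0.0233] 
x [-0.958  0.282 -0.049] y [ 0.176  0.445 -0.878] z [-0.225 -0.85  -0.476] F [-1.2  0.1  0.5] op 0.002
TCP in case [-0.1141  0.1191]
```

View pics/w1.png

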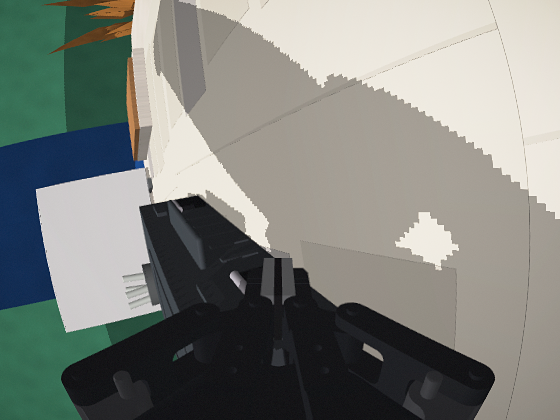

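View pics/s1.png

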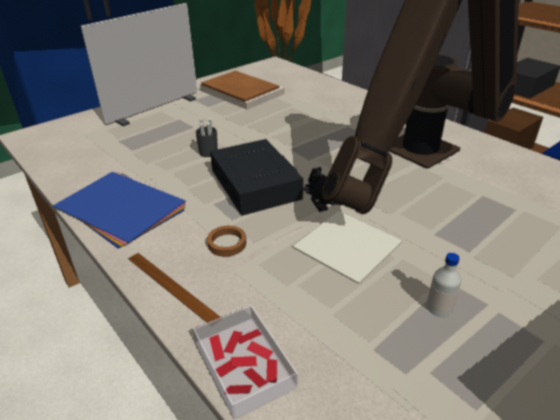

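The wrist view shows the shut fingertips (about 278,270) beside the lip, and the scene view shows the hand clear of the case and tile. I'll slide it under the lip.

jog_arm(targets="-8 -18 0 0 0 0 -1;-6 -18 0 0 0 0 -1;-6 -18 0 0 0 0 -1;-6 -18 0 0 0 0 -1;0 0 0 0 0 0 -1")

```text
time: 5.32
eef_pos: [0.4724, -0.1134, 0.0397]
tcp_rot: [0.143, 0.855, -0.497, -0.034]
contact_force: [-5.5, -0.5, -1.8]
opening: 0.003
```

```bash
python3 -c "
from h import *
st();shot('wrist','w2')"
```

```text
t 5.32 q [-0.009  0.46   2.043 -1.077  1.277 -0.553] p [ 0.4724 -0.1134  0.0397] 
x [-0.957  0.278 -0.085] y [ 0.211  0.464 -0.86 ] z [-0.2   -0.841 -0.503] F [-5.5 -0.5 -1.8] op 0.003
TCP in case [-0.109   0.0582]
```

View pics/w2.png

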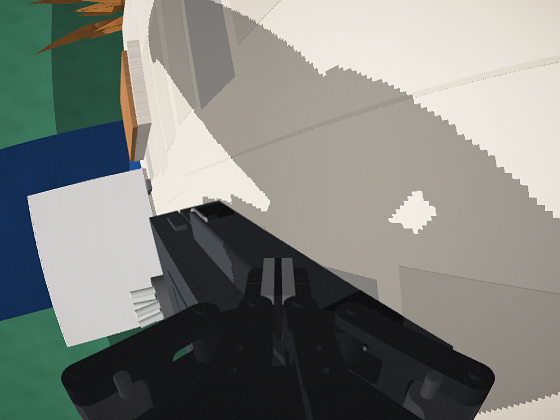

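The hand's body is pressing lightly on the case's front corner (about 5.5 N), since it is wider than the fingers. I'll back off and yaw the hand away from the case front.

jog_arm(targets="-4 25 0 0 0 0 -1;-5 26 0 0 0 0 -1;0 0 -5 0 0 7 -1;0 0 -5 0 0 7 -1;0 0 -3 0 0 7 -1;0 0 -3 0 0 7 -1;0 0 0 0 0 4 -1;0 0 0 0 0 0 -1")

```text
time: 6.03
eef_pos: [0.483, -0.055, 0.0536]
tcp_rot: [-0.094, 0.86, -0.484, 0.133]
contact_force: [-0.2, -0.3, -0.2]
opening: 0.001
```

```bash
python3 -c "
from h import *
st()"
```

```text
t 6.03 q [ 0.111  0.273  2.287 -1.474  1.    -0.522] p [ 0.483  -0.055   0.0536] 
x [-0.947 -0.29  -0.138] y [-0.033  0.514 -0.857] z [ 0.32  -0.807 -0.496] F [-0.2 -0.3 -0.2] op 0.001
TCP in case [-0.1148  0.1173]
```

Joint 4 is near its limit on this side (-1.47 of -1.53). The other side has far more range, so I'll mirror the approach and bring the hand in on the case's -y side.

jog_arm(targets="-4 10 40 0 0 -6.4 -1;0 0 40 0 0 -6.4 -1;0 0 40 0 0 -6.4 -1;0 0 40 0 0 -6.4 -1;0 0 40 0 0 -6.4 -1;0 -10 0 6.7 -1.9 0 -1;0 -10 0 6.7 -1.9 0 -1;0 -10 0 6.7 -1.9 0 -1;0 -10 0 6.7 -1.9 0 -1;0 -10 0 6.7 -1.9 0 -1")

```text
time: 6.87
eef_pos: [0.4822, -0.0889, 0.2861]
tcp_rot: [0.195, 0.958, -0.207, 0.027]
contact_force: [0.3, 0.3, -0.4]
opening: 0.001
```

jog_arm(targets="0 -20 0 6.7 -1.9 0 -1;0 -20 0 6.7 -1.9 0 -1;0 -20 0 6.7 -1.9 0 -1;0 -20 0 6.7 -1.9 0 -1;-5 -25 0 6.7 -1.9 0 -1;-10 -25 0 6.7 -1.9 0 -1;-10 -25 0 6.7 -1.9 0 -1;-10 -25 0 6.7 -1.9 0 -1;-10 -25 0 6.7 -1.9 0 -1;-10 -25 0 6.7 -1.9 0 -1")

```text
time: 7.7
eef_pos: [0.4326, -0.3283, 0.3398]
tcp_rot: [0.203, 0.889, 0.395, 0.11]
contact_force: [1.1, 0.9, -0.4]
opening: 0.0
```

```bash
python3 -c "
from h import *
st()"
```

```text
t 7.7 q [-1.13   0.105  1.741  0.671  1.818 -2.261] p [ 0.4326 -0.3283  0.3398] 
x [-0.893  0.449 -0.036] y [0.275 0.606 0.747] z [ 0.357  0.657 -0.664] F [ 1.1  0.9 -0.4] op 0.0
TCP in case [-0.0882 -0.1594]
```

jog_arm(targets="0 10 -30 5.3 -2.9 0 -1;-8 20 -30 5.3 -2.9 0 -1;-9 20 -30 0 0 -7 -1;0 0 -30 0 0 -7 -1;0 0 0 0 0 0 -1")

```text
time: 8.12
eef_pos: [0.4133, -0.2906, 0.2262]
tcp_rot: [0.296, 0.81, 0.462, 0.207]
contact_force: [-0.8, 1.5, -1.2]
opening: -0.001
```

```bash
python3 -c "
from h import *
st()"
```

```text
t 8.12 q [-1.238  0.095  2.062  0.898  1.628 -2.371] p [ 0.4133 -0.2906  0.2262] 
x [-0.739  0.671 -0.062] y [0.288 0.397 0.871] z [ 0.61   0.626 -0.487] F [-0.8  1.5 -1.2] op -0.001
TCP in case [-0.1172 -0.1284]
```

jog_arm(targets="0 0 -36 0 0 0 -1;0 0 -36 0 0 0 -1;0 0 -36 0 0 0 -1;0 0 -36 0 0 0 -1;0 0 -36 0 0 0 -1;0 0 -26 0 0 0 -1;0 0 0 0 0 0 -1")

```text
time: 8.7
eef_pos: [0.4235, -0.3102, 0.0411]
tcp_rot: [0.272, 0.82, 0.45, 0.226]
contact_force: [-0.6, 0.1, 0.4]
opening: 0.002
```

```bash
python3 -c "
from h import *
st();shot('wrist','w3')"
```

```text
t 8.7 q [-1.233  0.471  2.03   0.922  1.4   -2.708] p [ 0.4235 -0.3102  0.0411] 
x [-0.749  0.65  -0.126] y [0.242 0.446 0.861] z [ 0.616  0.615 -0.492] F [-0.6  0.1  0.4] op 0.002
TCP in case [-0.102  -0.1444]
```

View pics/w3.png

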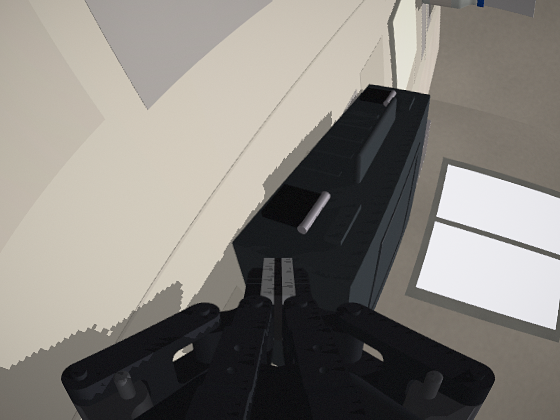

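jog_arm(targets="-20 5 0 0 0 0 -1;-12 20 -5 0 0 0 -1;0 25 -8 0 0 0 -1;0 0 0 0 0 0 -1")

```text
time: 9.08
eef_pos: [0.3978, -0.2739, 0.0455]
tcp_rot: [0.261, 0.824, 0.442, 0.237]
contact_force: [-0.5, 1.0, -0.1]
opening: -0.001
```

```bash
python3 -c "
from h import *
st()"
```

```text
t 9.08 q [-1.26   0.389  2.143  0.914  1.384 -2.778] p [ 0.3978 -0.2739  0.0455] 
x [-0.751  0.641 -0.161] y [0.221 0.472 0.853] z [ 0.623  0.605 -0.496] F [-0.5  1.  -0.1] op -0.001
TCP in case [-0.1367 -0.1166]
```

jog_arm(targets="-8 0 0 4.3 4.2 -3.5 -1;0 0 0 4.3 4.2 -3.5 -1;0 0 -4 4.3 4.2 -3.5 -1;0 0 -6 4.3 4.2 -3.5 -1;0 0 -8 4.3 4.2 -3.5 -1;0 0 -4 0 0 0 -1")

```text
time: 9.58
eef_pos: [0.3985, -0.2928, 0.0473]
tcp_rot: [0.495, 0.714, 0.484, 0.106]
contact_force: [0.3, -0.1, -0.4]
opening: -0.004
```

```bash
python3 -c "
from h import *
st()"
```

```text
t 9.58 q [-1.271  0.395  2.117  0.911  1.379 -2.18 ] p [ 0.3985 -0.2928  0.0473] 
x [-0.488  0.809  0.328] y [0.604 0.041 0.796] z [ 0.631  0.587 -0.508] F [ 0.3 -0.1 -0.4] op -0.004
TCP in case [-0.1308 -0.1346]
```

jog_arm(targets="2 15 -10 0 0 0 -1;2 15 -10 0 0 0 -1;0 10 -5 0 0 0 -1;0 0 0 0 0 0 -1")

```text
time: 9.92
eef_pos: [0.4057, -0.2552, 0.0269]
tcp_rot: [0.488, 0.719, 0.481, 0.114]
contact_force: [-0.3, 1.3, -0.4]
opening: 0.001
```

```bash
python3 -c "
from h import *
st()"
```

```text
t 9.92 q [-1.232  0.396  2.181  0.955  1.317 -2.244] p [ 0.4057 -0.2552  0.0269] 
x [-0.498  0.811  0.307] y [0.593 0.06  0.803] z [ 0.633  0.581 -0.511] F [-0.3  1.3 -0.4] op 0.001
TCP in case [-0.1342 -0.0964]
```

jog_arm(targets="9 13 -2 0 0 0 -1;9 13 -1 0 0 0 -1;9 13 -1 0 0 0 -1;8 11 -1 0 0 0 -1;0 0 0 0 0 0 -1")

```text
time: 10.33
eef_pos: [0.4414, -0.1994, 0.0215]
tcp_rot: [0.486, 0.72, 0.483, 0.113]
contact_force: [0.4, -0.6, -0.2]
opening: -0.003
```

```bash
python3 -c "
from h import *
st();shot('wrist','w4');shot('top','t4')"
```

```text
t 10.33 q [-1.111  0.377  2.234  1.057  1.25  -2.24 ] p [ 0.4414 -0.1994  0.0215] 
x [-0.502  0.809  0.306] y [0.59  0.061 0.805] z [ 0.633  0.585 -0.508] F [ 0.4 -0.6 -0.2] op -0.003
TCP in case [-0.1152 -0.033 ]
```

View pics/w4.png

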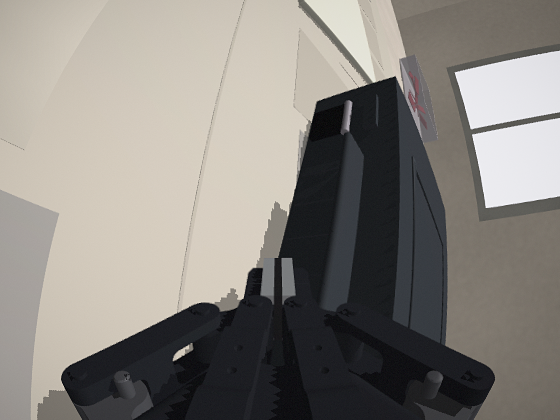

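View pics/t4.png

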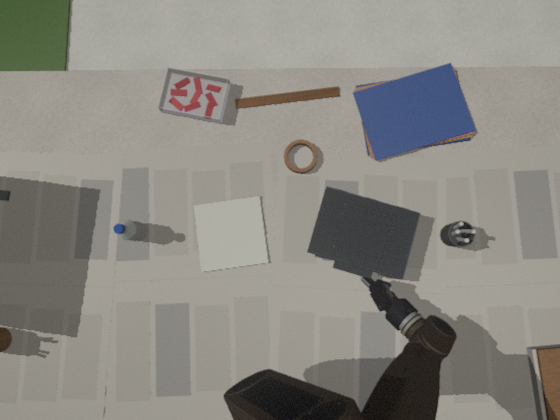

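The fingertip is under the lip (wrist view: tip at about 278,275, lip plate to its right) with no contact force. Next, the lift arc about the hinge.

```bash
python3 - <<'E'
import numpy as np
ph=np.radians(np.arange(-6.4,100,5.5)); rho=np.linspace(212,202,len(ph))
X=96-rho*np.cos(ph);Z=45+rho*np.sin(ph)
for i in range(1,len(ph)):
    d=X[i]-X[i-1];print(round(np.degrees(ph[i])),round(X[i]),round(Z[i]),'|',round(.9616*d,1),round(-.2747*d,1),round(Z[i]-Z[i-1],1))
E
```

```text
-1 -115 42 | -0.7 0.2 20.3
5 -114 62 | 1.1 -0.3 20.2
10 -111 82 | 3.0 -0.9 20.0
16 -106 101 | 4.8 -1.4 19.5
21 -99 120 | 6.6 -1.9 18.9
27 -91 139 | 8.3 -2.4 18.1
32 -80 156 | 9.9 -2.8 17.2
38 -69 172 | 11.4 -3.3 16.1
43 -55 187 | 12.8 -3.7 14.8
49 -41 200 | 14.1 -4.0 13.5
54 -25 212 | 15.2 -4.3 12.0
60 -8 222 | 16.2 -4.6 10.4
65 10 231 | 17.0 -4.9 8.7
71 28 238 | 17.7 -5.1 6.9
76 47 243 | 18.2 -5.2 5.1
82 66 246 | 18.6 -5.3 3.3
87 86 248 | 18.7 -5.3 1.4
93 105 247 | 18.7 -5.3 -0.5
98 124 245 | 18.5 -5.3 -2.3
```

jog_arm(targets="0 0 10 0 0 0 -1;0 0 15 0 0 0 -1;2 -1 15 0 0 0 -1;0 0 0 0 0 0 -1")

```text
time: 10.77
eef_pos: [0.4414, -0.2044, 0.0611]
tcp_rot: [0.488, 0.72, 0.48, 0.114]
contact_force: [0.9, 0.1, -1.2]
opening: 0.002
```

```bash
python3 -c "
from h import *
st();shot('wrist','w5')"
```

```text
t 10.77 q [-1.115  0.278  2.241  1.029  1.292 -2.158] p [ 0.4414 -0.2044  0.0611] 
x [-0.498  0.812  0.305] y [0.593 0.062 0.803] z [ 0.632  0.581 -0.512] F [ 0.9  0.1 -1.2] op 0.002
TCP in case [-0.1138 -0.0378]
```

View pics/w5.png

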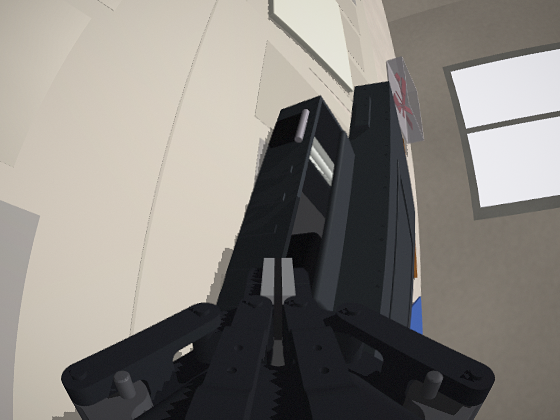

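The lid is opening: the gap with the charger shows at about (315,165). I'll continue along the arc.

jog_arm(targets="2 1 20 0 0 0 -1;3 0 20 0 0 0 -1;5 0 19 0 0 0 -1;7 0 19 0 0 0 -1;9 -1 18 0 0 0 -1;10 -1 17 0 0 0 -1;12 -2 16 0 0 0 -1;0 0 0 0 0 0 -1")

```text
time: 11.48
eef_pos: [0.485, -0.2091, 0.1847]
tcp_rot: [0.495, 0.718, 0.478, 0.11]
contact_force: [-0.2, -0.2, 1.4]
opening: -0.0
```

```bash
python3 -c "
from h import *
st();shot('scene','s6')"
```

```text
t 11.48 q [-1.033  0.073  2.16   1.018  1.388 -1.86 ] p [ 0.485  -0.2091  0.1847] 
x [-0.487  0.815  0.315] y [0.605 0.054 0.794] z [ 0.63   0.577 -0.519] F [-0.2 -0.2  1.4] op -0.0
TCP in case [-0.0706 -0.0303]
```

View pics/s6.png

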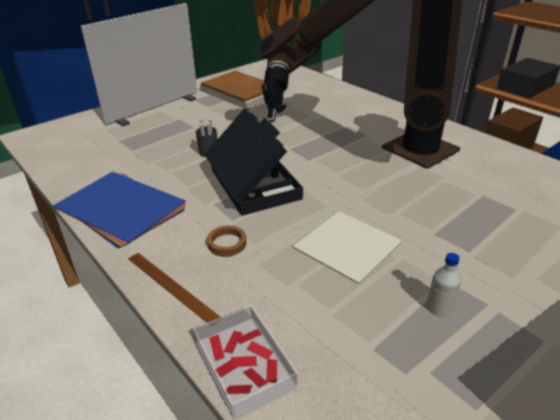

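Scene view: the lid is at about 45° with its lip near (268,120), and the gripper tip is under it. Continuing.

jog_arm(targets="15 -4 9 0 0 0 -1;15 -4 8 0 0 0 -1;16 -4 11 0 0 0 -1;16 -4 10 0 0 0 -1;17 -4 8 0 0 0 -1;18 -5 7 0 0 0 -1;18 -5 5 0 0 0 -1;0 0 0 0 0 0 -1")

```text
time: 12.2
eef_pos: [0.5933, -0.239, 0.2416]
tcp_rot: [0.49, 0.714, 0.489, 0.1]
contact_force: [0.1, -0.6, 0.5]
opening: -0.002
```

```bash
python3 -c "
from h import *
st();shot('scene','s7')"
```

```text
t 12.2 q [-0.899  0.212  1.888  1.067  1.388 -1.679] p [ 0.5933 -0.239   0.2416] 
x [-0.499  0.798  0.337] y [0.603 0.041 0.797] z [ 0.622  0.601 -0.502] F [ 0.1 -0.6  0.5] op -0.002
TCP in case [ 0.0417 -0.0294]
```

View pics/s7.png

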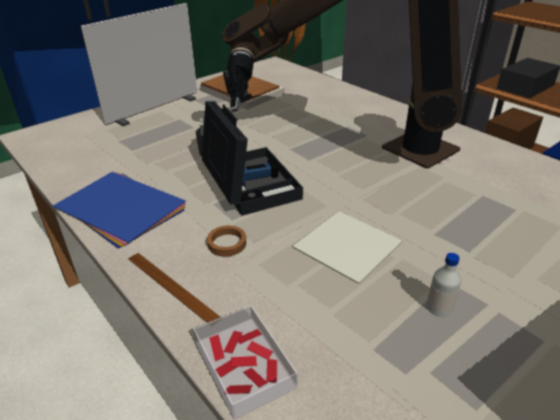

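jog_arm(targets="18 -5 1 0 0 0 -1;18 -5 0 0 0 0 -1;18 -5 -1 0 0 0 -1;18 -5 -2 0 0 0 -1;18 -5 -4 0 0 0 -1;16 -4 -5 0 0 0 -1;0 0 0 0 0 0 -1")

```text
time: 12.83
eef_pos: [0.6896, -0.2663, 0.2093]
tcp_rot: [0.498, 0.711, 0.489, 0.087]
contact_force: [-0.8, -0.7, 0.2]
opening: 0.008
```

```bash
python3 -c "
from h import *
st();shot('scene','s8')"
```

```text
t 12.83 q [-0.81   0.44   1.657  1.092  1.331 -1.611] p [ 0.6896 -0.2663  0.2093] 
x [-0.49   0.793  0.363] y [0.622 0.026 0.782] z [ 0.611  0.609 -0.506] F [-0.8 -0.7  0.2] op 0.008
TCP in case [ 0.1419 -0.0292]
```

View pics/s8.png

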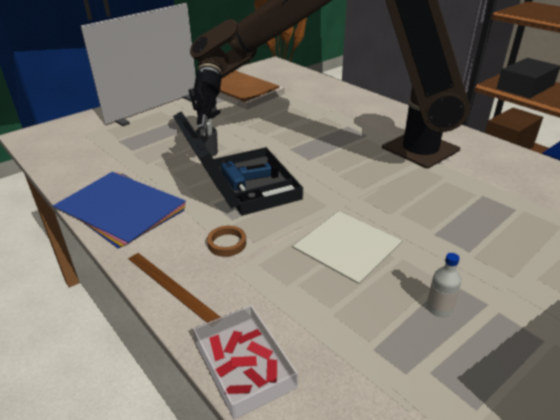

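The lid rests back on its stop and the gun shows in the case at about (245,172). I'll retreat and turn the tool down, with the jaws across the handle.

```bash
cat >> h.py <<'E'
def need(yang):
    s=get_state();c=R.from_quat(s['tcp_rot'])
    for k in (0,np.pi):
        y=np.array([np.cos(yang+k),np.sin(yang+k),0]);z=np.array([0,0,-1.]);x=np.cross(y,z)
        v=(R.from_matrix(np.stack([x,y,z],1))*c.inv()).as_rotvec(degrees=True)
        print('rotvec',v.round(1),'mag',np.linalg.norm(v).round(1),'x',x.round(2))
E
python3 -c "
from h import *
st();need(np.radians(65.5))
p=shot('top','t9')
for n in ['gun','gun_mid','gun_nozzle','tub','case_hinge']:
    m=mark_of(n,p);print(n,[(a['uv'],round(a['p'],2)) for a in m[:2]])
"
```

```text
t 12.88 q [-0.811  0.439  1.66   1.091  1.332 -1.611] p [ 0.6885 -0.2659  0.209 ] 
x [-0.49   0.792  0.364] y [0.623 0.026 0.782] z [ 0.61   0.61  -0.507] F [-0.1  1.2 -1. ] op -0.007
TCP in case [ 0.1407 -0.0291]
rotvec [-56.5  23.1  41.2] mag 73.7 x [-0.91  0.41  0.  ]
rotvec [  28.1   68.7 -119.6] mag 140.8 x [ 0.91 -0.41  0.  ]
gun [([364.9, 237.6], 0.55), ([140.9, 231.2], 0.42)]
gun_mid [([370.4, 240.1], 0.91)]
gun_nozzle [([406.0, 226.2], 0.94)]
tub [([448.0, 235.2], 0.44)]
case_hinge [([370.0, 199.1], 0.61)]
```

View pics/t9.png

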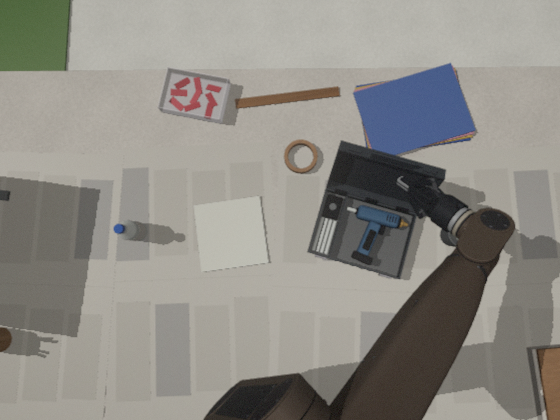

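The top view shows the lid back on its stop and the gun with its nozzle at (406,226), handle at (370,240) and foot at (362,257). Retreating and levelling.

jog_arm(targets="-20 5 15 0 0 0 -1;-20 5 15 0 0 0 -1;-20 5 10 -5.1 2.1 3.7 -1;-15 5 10 -5.1 2.1 3.7 0;-15 5 10 -5.1 2.1 3.7 1;-15 5 10 -5.1 2.1 3.7 1;-15 5 5 -5.1 2.1 3.7 1;-15 5 5 -5.1 2.1 3.7 1;-10 5 0 -5.1 2.1 3.7 1;-10 5 0 -5.1 2.1 3.7 1")

```text
time: 14.02
eef_pos: [0.5208, -0.2185, 0.2978]
tcp_rot: [0.302, 0.945, 0.125, 0.029]
contact_force: [-0.1, 0.2, -0.2]
opening: 0.975
```

```bash
python3 -c "
from h import *
st();need(np.radians(65.5))"
```

```text
t 14.02 q [-0.691 -0.009  1.799  0.259  1.398 -1.694] p [ 0.5208 -0.2185  0.2978] 
x [-0.816  0.578  0.021] y [0.563 0.786 0.254] z [ 0.131  0.219 -0.967] F [-0.1  0.2 -0.2] op 0.975
TCP in case [-0.0335 -0.0296]
rotvec [-13.4   6.3  10.9] mag 18.4 x [-0.91  0.41  0.  ]
rotvec [   9.4   19.7 -167.7] mag 169.1 x [ 0.91 -0.41  0.  ]
```

jog_arm(targets="0 0 0 -4.5 2.1 3.6 1;0 0 0 -4.5 2.1 3.6 1;0 0 0 -4.5 2.1 3.6 1;0 0 0 0 0 0 1")

```text
time: 14.35
eef_pos: [0.5189, -0.2165, 0.305]
tcp_rot: [0.206, 0.978, -0.01, 0.004]
contact_force: [-0.1, 0.8, -0.0]
opening: 1.001
```

```bash
python3 - <<'E'
from h import *
st();need(np.radians(65.5))
w=shot('wrist','w10');s=shot('scene','s10');t=shot('top','t10')
pts={}
for n in ['gun_mid','gun_nozzle','gun']:
    u={}
    for nm,p in (('w',w),('s',s),('t',t)):
        m=mark_of(n,p)
        if m: u[nm]=m[0]; print(n,nm,m[0]['uv'],round(m[0]['p'],2))
    P={'w':w,'s':s,'t':t}
    rs=[ray(P[k],u[k]['uv'],k=='w') for k in u]
    if len(rs)>1: x,e=tri(rs);print('  ',x.round(4),np.round(e,4))
    for k in u: print('   z.032',k,atz(P[k],u[k]['uv'],.032 if n!='gun' else .012,k=='w').round(4))
E
```

```text
t 14.35 q [-0.569 -0.018  1.78  -0.016  1.364 -1.721] p [ 0.5189 -0.2165  0.305 ] 
x [-0.915  0.404 -0.013] y [ 0.404  0.915 -0.018] z [ 0.005 -0.021 -1.   ] F [-0.1  0.8 -0. ] op 1.001
TCP in case [-0.0359 -0.0281]
rotvec [ 1.2  0.3 -0.7] mag 1.4 x [-0.91  0.41  0.  ]
rotvec [ -0.4   1.9 179.3] mag 179.3 x [ 0.91 -0.41  0.  ]
gun_mid w [289.3, 189.2] 0.64
gun_mid s [254.3, 170.7] 0.73
gun_mid t [370.5, 237.8] 0.92
   [ 0.5473 -0.219   0.033 ] [0.0036 0.0007 0.0042]
   z.032 w [ 0.546  -0.2158  0.032 ]
   z.032 s [ 0.5459 -0.2197  0.032 ]
   z.032 t [ 0.5492 -0.2229  0.032 ]
gun_nozzle w [224.6, 248.8] 0.76
gun_nozzle s [224.9, 158.2] 0.81
   [ 0.5825 -0.3265  0.0456] [0.0022 0.0022]
   z.032 w [ 0.5887 -0.3333  0.032 ]
   z.032 s [ 0.5692 -0.344   0.032 ]
gun w [289.7, 184.2] 0.7
gun s [253.3, 176.9] 0.88
gun t [364.7, 239.4] 0.68
   [ 0.5473 -0.2141  0.0112] [0.0026 0.0064 0.0049]
   z.032 w [ 0.5444 -0.2142  0.012 ]
   z.032 s [ 0.5513 -0.2192  0.012 ]
   z.032 t [ 0.5453 -0.2094  0.012 ]
```

View pics/w10.png

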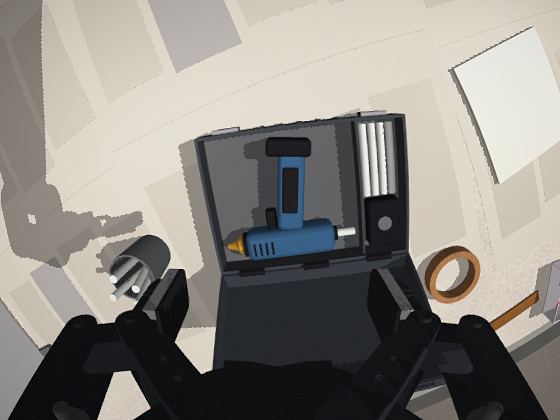

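View pics/s10.png

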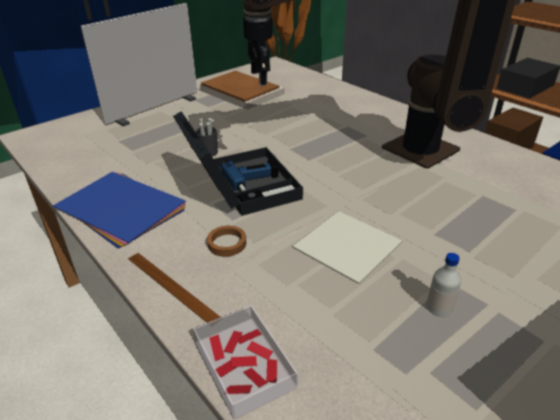

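View pics/t10.png

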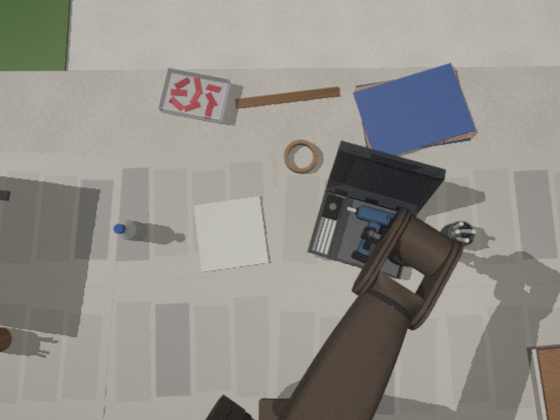

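```bash
python3 - <<'E'
from h import *
w=read_camera('wrist')
x0,y0,x1,y1=195,110,415,280
cv2.imwrite('pics/w10z.png',cv2.resize(w['pixels'][y0:y1,x0:x1],None,fx=3.5,fy=3.5,interpolation=cv2.INTER_CUBIC))
a=atz(w,(227,248),.032,True);b=atz(w,(356,231),.032,True)
print('noz',a,'stick',b,'len',np.linalg.norm(a-b),'(178)')
d=(a-b)[:2]/np.linalg.norm((a-b)[:2]);n=np.array([-d[1],d[0]])
print('gun x ang deg',np.degrees(np.arctan2(d[1],d[0])))
# gun y = rot +90 of gun x
o=(a[:2]+b[:2])/2-d*.009-n*.072;print('gun origin from barrel',o)
for z in (.032,.049): print(z,'handle L/R',atz(w,(278,190),z,True)[:2],atz(w,(304,190),z,True)[:2])
for uv in [(265,139),(311,138),(265,156),(312,156)]: print('foot',uv,atz(w,uv,.045,True)[:2])
E
```

```text
noz [ 0.58680128 -0.33078919  0.032     ] stick [ 0.6359506  -0.15628452  0.032     ] len 0.18129405878522906 (178)
gun x ang deg -105.72989589725778
gun origin from barrel [ 0.54451224 -0.2153545 ]
0.032 handle L/R [ 0.53968683 -0.23128792] [ 0.55338981 -0.20019007]
0.049 handle L/R [ 0.53590311 -0.22931821] [ 0.54904093 -0.19950295]
foot (265, 139) [ 0.47136766 -0.21792749]
foot (311, 138) [ 0.49291921 -0.16590716]
foot (265, 156) [ 0.490634   -0.22671759]
foot (312, 156) [ 0.51404616 -0.1735552 ]
```

View pics/w10z.png

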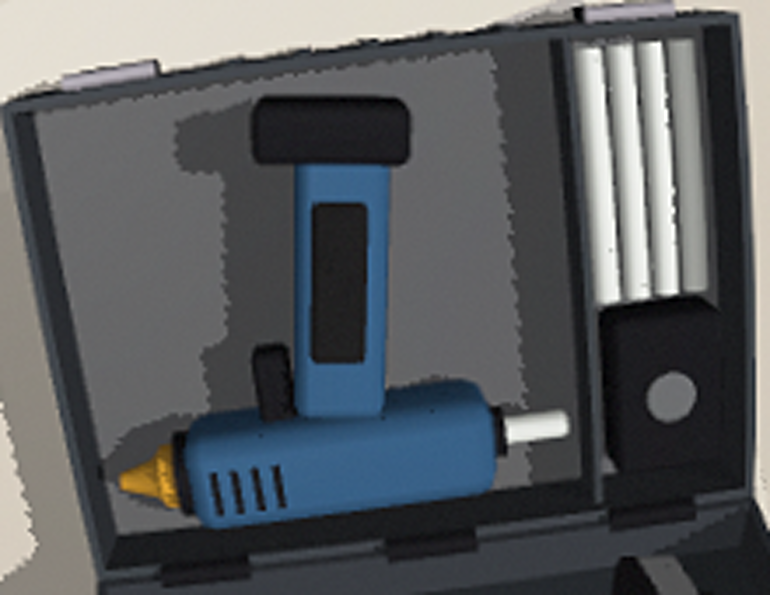

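```bash
python3 -c "
import plant
print([n for n in dir(plant) if not n.startswith('_')])
print(getattr(plant,'grasp_offset',None))"
```

```text
['Unreachable', 'get_state', 'grasp_offset', 'mark_of', 'read_camera', 'sign_off', 'silhouettes', 'spot_in']
0.0187
```

jog_arm(targets="8 -1 -36 1.2 0.3 -0.7 1;8 -1 -36 0 0 0 1;8 0 -36 0 0 0 1;6 0 -36 0 0 0 1;0 0 -25 0 0 0 1;0 0 0 0 0 0 1")

```text
time: 15.5
eef_pos: [0.5512, -0.222, 0.1344]
tcp_rot: [0.216, 0.976, -0.001, 0.005]
contact_force: [-0.5, -0.5, -1.0]
opening: 0.999
```

```bash
python3 - <<'E'
from h import *
st();need(np.radians(65.7))
w=shot('wrist','w11')
for n in ['gun_mid','gun_nozzle']:
    m=mark_of(n,w)
    if m: print(n,m[0]['uv'],m[0]['p'],atz(w,m[0]['uv'],.032,True))
E
```

```text
t 15.5 q [-0.554  0.203  1.864  0.002  1.064 -1.691] p [ 0.5512 -0.222   0.1344] 
x [-0.907  0.421 -0.011] y [0.421 0.907 0.   ] z [ 0.01  -0.004 -1.   ] F [-0.5 -0.5 -1. ] op 0.999
TCP in case [-0.0034 -0.0246]
rotvec [0.2 0.6 0.6] mag 0.8 x [-0.91  0.41  0.  ]
rotvec [   0.9   -0.4 -179.4] mag 179.4 x [ 0.91 -0.41  0.  ]
gun_mid [283.1, 203.0] 0.7 [ 0.54681289 -0.21410091  0.032     ]
gun_nozzle [185.7, 295.8] 0.95 [ 0.58896738 -0.33022888  0.032     ]
```

View pics/w11.png

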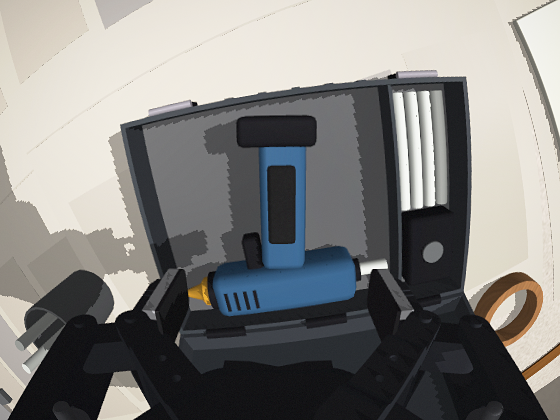

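jog_arm(targets="2 2 -36 0.2 0.6 0.6 1;1 1 -36 0 0 0 1;0 0 -25 0 0 0 1;0 0 -14 0 0 0 1;0 0 0 0 0 0 1")

```text
time: 16.07
eef_pos: [0.5701, -0.2288, 0.0484]
tcp_rot: [0.21, 0.977, -0.009, 0.023]
contact_force: [-0.4, 1.1, 0.2]
opening: 0.999
```

```bash
python3 - <<'E'
from h import *
st();need(np.radians(65.7))
w=shot('wrist','w12')
E
```

```text
t 16.07 q [-5.460e-01  3.410e-01  1.874e+00 -1.000e-03  8.770e-01 -1.692e+00] p [ 0.5701 -0.2288  0.0484] 
x [-0.91   0.411 -0.049] y [ 0.412  0.911 -0.007] z [ 0.042 -0.026 -0.999] F [-0.4  1.1  0.2] op 0.999
TCP in case [ 0.0167 -0.0259]
rotvec [ 1.5  2.4 -0. ] mag 2.8 x [-0.91  0.41  0.  ]
rotvec [ -3.7   2.4 179.9] mag 180.0 x [ 0.91 -0.41  0.  ]
```

View pics/w12.png

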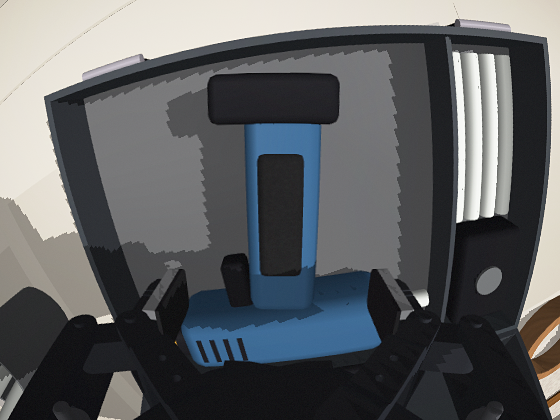

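Descent drifted about 18 mm in x. I'll correct sideways first, then go lower.

jog_arm(targets="-10 6 4 1.5 2.4 0 1;-8 4 0 0 0 0 1;0 0 0 0 0 0 1")

```text
time: 16.37
eef_pos: [0.5574, -0.2221, 0.0632]
tcp_rot: [0.21, 0.978, -0.003, 0.007]
contact_force: [-0.8, 0.3, -0.2]
opening: 1.005
```

```bash
python3 - <<'E'
from h import *
st();need(np.radians(65.7))
E
```

```text
t 16.37 q [-0.548  0.308  1.885 -0.     0.934 -1.695] p [ 0.5574 -0.2221  0.0632] 
x [-0.911  0.411 -0.015] y [ 0.411  0.911 -0.002] z [ 0.013 -0.008 -1.   ] F [-0.8  0.3 -0.2] op 1.005
TCP in case [ 0.0026 -0.023 ]
rotvec [ 0.5  0.8 -0. ] mag 0.9 x [-0.91  0.41  0.  ]
rotvec [ -1.2   0.8 180. ] mag 180.0 x [ 0.91 -0.41  0.  ]
```

jog_arm(targets="-5 3 -17 0.6 0.9 0 1;-4 2 -17 0.4 0.6 0 1;-2 1 -10 0.2 0.4 0 1;0 0 0 0 0 0 1")

```text
time: 16.7
eef_pos: [0.5486, -0.2176, 0.0214]
tcp_rot: [0.21, 0.978, 0.002, -0.006]
contact_force: [0.1, 0.1, -0.8]
opening: 1.001
```

```bash
python3 - <<'E'
from h import *
st();need(np.radians(65.7))
shot('wrist','w13')
E
```

```text
t 16.7 q [-0.55   0.367  1.901  0.     0.887 -1.696] p [ 0.5486 -0.2176  0.0214] 
x [-0.911  0.411  0.013] y [0.411 0.911 0.002] z [-0.011  0.007 -1.   ] F [ 0.1  0.1 -0.8] op 1.001
TCP in case [-0.0071 -0.021 ]
rotvec [-0.4 -0.6 -0. ] mag 0.8 x [-0.91  0.41  0.  ]
rotvec [  1.   -0.6 180. ] mag 180.0 x [ 0.91 -0.41  0.  ]
```

View pics/w13.png

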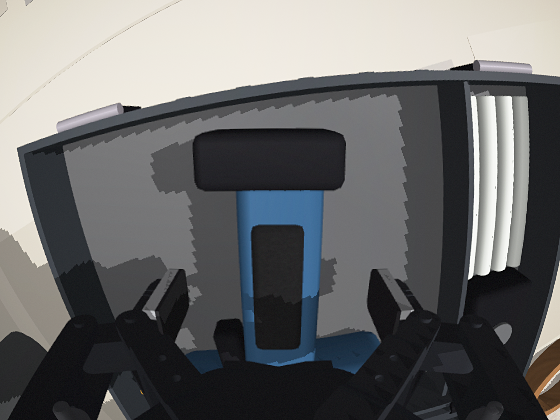

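The handle sits centred between the pads (about 280,290) and the trigger is clear of them. Closing.

jog_arm(targets="4 -2 -4 -0.3 -0.4 0 1;0 0 0 0 0 0 -1;0 0 0 0 0 0 -1;0 0 0 0 0 0 -1;0 0 0 0 0 0 -1;0 0 0 0 0 0 -1;0 0 0 0 0 0 -1", force=70)

```text
time: 17.33
eef_pos: [0.5536, -0.22, 0.0166]
tcp_rot: [0.21, 0.978, 0.0, -0.002]
contact_force: [0.7, -0.0, -4.1]
opening: 0.385
```

```bash
python3 - <<'E'
from h import *
st();need(np.radians(65.7))
shot('wrist','w14')
E
```

```text
t 17.33 q [-5.480e-01  3.810e-01  1.893e+00 -1.000e-03  8.720e-01 -1.695e+00] p [ 0.5536 -0.22    0.0166] 
x [-0.912  0.411  0.004] y [ 0.411  0.912 -0.   ] z [-0.004  0.001 -1.   ] F [ 0.7 -0.  -4.1] op 0.385
TCP in case [-0.0016 -0.022 ]
rotvec [-0.1 -0.2 -0. ] mag 0.2 x [-0.91  0.41  0.  ]
rotvec [ 3.0e-01 -1.0e-01  1.8e+02] mag 180.0 x [ 0.91 -0.41  0.  ]
```

View pics/w14.png

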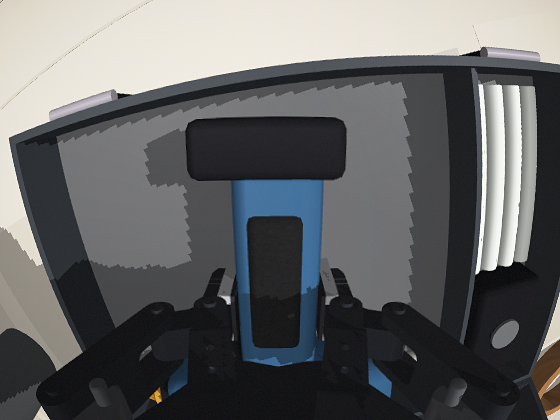

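jog_arm(targets="0 0 10 0 0 0 -1;0 0 12 0 0 0 -1;0 0 12 0 0 0 -1")

```text
time: 17.63
eef_pos: [0.5494, -0.2176, 0.0476]
tcp_rot: [0.21, 0.978, 0.002, -0.007]
contact_force: [0.9, -0.2, -3.4]
opening: 0.388
```

```bash
python3 - <<'E'
from h import *
st();need(np.radians(65.7))
E
```

```text
t 17.63 q [-5.480e-01  3.280e-01  1.892e+00 -1.000e-03  9.360e-01 -1.695e+00] p [ 0.5494 -0.2176  0.0476] 
x [-0.911  0.411  0.016] y [0.411 0.911 0.001] z [-0.014  0.007 -1.   ] F [ 0.9 -0.2 -3.4] op 0.388
TCP in case [-0.0063 -0.0208]
rotvec [-0.4 -0.8 -0. ] mag 0.9 x [-0.91  0.41  0.  ]
rotvec [  1.2  -0.7 180. ] mag 180.0 x [ 0.91 -0.41  0.  ]
```

jog_arm(targets="4 -2 14 -0.4 -0.8 0 -1;4 -2 20 -0.4 -0.8 0 -1;5 -2 28 -0.5 -1 0 -1;6 -2 34 -0.5 -1 0 -1;6 -2 20 -0.2 -0.4 0 -1;0 0 0 0 0 0 -1")

```text
time: 18.13
eef_pos: [0.5753, -0.2278, 0.1777]
tcp_rot: [0.21, 0.977, -0.009, 0.036]
contact_force: [0.8, -0.7, -2.5]
opening: 0.389
```

```bash
python3 - <<'E'
from h import *
st();need(np.radians(73.5))
shot('wrist','w15');shot('scene','s15')
E
```

```text
t 18.13 q [-0.543  0.173  1.814  0.007  1.08  -1.693] p [ 0.5753 -0.2278  0.1777] 
x [-0.909  0.41  -0.075] y [ 0.411  0.912 -0.003] z [ 0.067 -0.033 -0.997] F [ 0.8 -0.7 -2.5] op 0.389
TCP in case [ 0.0214 -0.0235]
rotvec [1.6 4.  7.8] mag 8.9 x [-0.96  0.28  0.  ]
rotvec [   6.    -2.5 -172.1] mag 172.2 x [ 0.96 -0.28  0.  ]
```

View pics/s15.png

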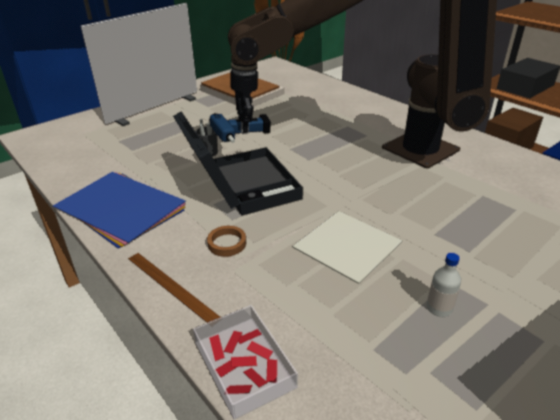

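View pics/w15.png

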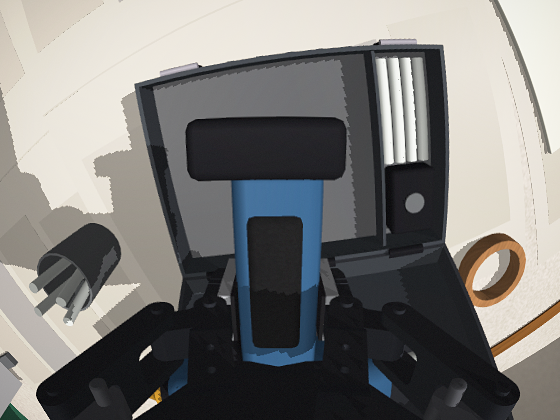

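The gun is out of the case and held (scene view, about 240,125), with the lid still back. Carrying it to the tile.

jog_arm(targets="-15 7 0 0.8 2 0 -1;-15 7 0 0.8 2 0 -1;0 30 0 0 0 2 -1;0 38 0 0 0 2 -1;0 38 0 0 0 2 -1;0 38 0 0 0 2 -1;0 38 0 0 0 0 -1;0 38 0 0 0 0 -1;0 38 0 0 0 0 -1;0 38 0 0 0 0 -1")

```text
time: 19.07
eef_pos: [0.5231, 0.0914, 0.1488]
tcp_rot: [0.146, 0.989, -0.001, -0.026]
contact_force: [1.8, -0.1, -4.6]
opening: 0.39
```

```bash
python3 - <<'E'
from h import *
st();need(np.radians(73.5))
E
```

```text
t 19.07 q [-0.02   0.083  1.971  0.005  1.141 -1.301] p [0.5231 0.0914 0.1488] 
x [-0.956  0.288  0.052] y [ 0.288  0.958 -0.01 ] z [-0.052  0.006 -0.999] F [ 1.8 -0.1 -4.6] op 0.39
TCP in case [-0.1164  0.2691]
rotvec [-0.3 -3.   0.3] mag 3.0 x [-0.96  0.28  0.  ]
rotvec [  -4.7    0.5 -179.7] mag 179.7 x [ 0.96 -0.28  0.  ]
```

jog_arm(targets="8 30 2 0 -1 0 -1;8 30 0 0 -1 0 -1;8 25 0 -0.3 -1 0.3 -1;5 10 0 0 0 0 -1;0 0 0 0 0 0 -1")

```text
time: 19.48
eef_pos: [0.5409, 0.1974, 0.1371]
tcp_rot: [0.139, 0.99, -0.002, -0.011]
contact_force: [-0.3, -1.0, -3.8]
opening: 0.392
```

```bash
python3 - <<'E'
from h import *
st();need(np.radians(73.5))
w=shot('wrist','w16');t=shot('top','t16')
for nm,p,f in (('w',w,True),('t',t,False)):
    for n in ['tile','gun_nozzle','gun_mid']:
        m=mark_of(n,p)
        if m: print(nm,n,m[0]['uv'],round(m[0]['p'],2),atz(p,m[0]['uv'],.008,f))
E
```

```text
t 19.48 q [ 0.172  0.178  1.888  0.004  1.098 -1.122] p [0.5409 0.1974 0.1371] 
x [-0.961  0.275  0.022] y [ 0.275  0.962 -0.006] z [-0.023 -0.    -1.   ] F [-0.3 -1.  -3.8] op 0.392
TCP in case [-0.1284  0.3759]
rotvec [-0.  -1.3 -0.6] mag 1.4 x [-0.96  0.28  0.  ]
rotvec [  2.   -0.  179.4] mag 179.4 x [ 0.96 -0.28  0.  ]
w gun_mid [274.8, 268.1] 0.95 [0.59676265 0.17902303 0.008     ]
t tile [231.2, 235.0] 0.72 [0.55646452 0.1820159  0.008     ]
t gun_mid [218.7, 240.9] 0.58 [0.53890678 0.21870013 0.008     ]
```

View pics/w16.png

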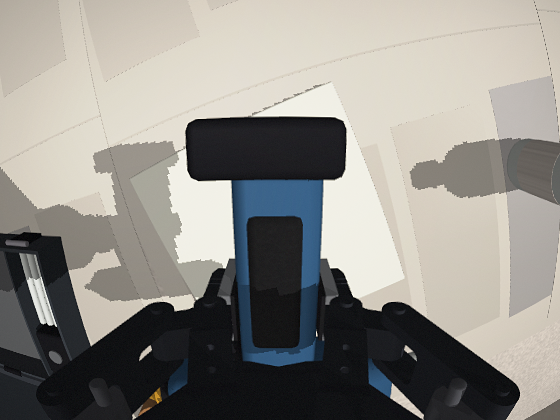

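View pics/t16.png

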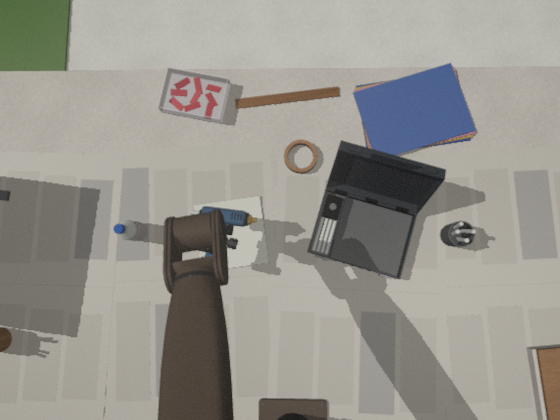

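Wrist view: the tile's edges are at about 20° to the handle (corners at 332,82; 405,278; 130,180), so I had the sign of the tile's yaw wrong. Recomputing it.

```bash
python3 - <<'E'
from h import *
w=read_camera('wrist');t=read_camera('top');s=read_camera('scene')
cw=[atz(w,c,.008,True)[:2].round(4) for c in [(332,82),(405,278),(130,180)]];print('wrist',cw, (cw[1]+cw[2])/2)
cs=[atz(s,c,.008)[:2].round(4) for c in [(342,213),(294,242),(353,279),(401,242)]];print('scene',cs,np.mean(cs,0))
need(np.radians(89.5))
cv2.imwrite('pics/tz.png',cv2.resize(s['pixels'][190:300,270:420],None,fx=5,fy=5))
E
```

```text
wrist [array([0.4523, 0.2685]), array([0.6498, 0.2968]), array([0.4807, 0.0711])] [0.56525 0.18395]
scene [array([0.4789, 0.0885]), array([0.6629, 0.0946]), array([0.649 , 0.2848]), array([0.4573, 0.2738])] [0.562025 0.185425]
rotvec [ 0.1 -1.1 15.7] mag 15.7 x [-1.    0.01  0.  ]
rotvec [  -1.5   -0.2 -164.3] mag 164.3 x [ 1.   -0.01  0.  ]
```

View pics/tz.png

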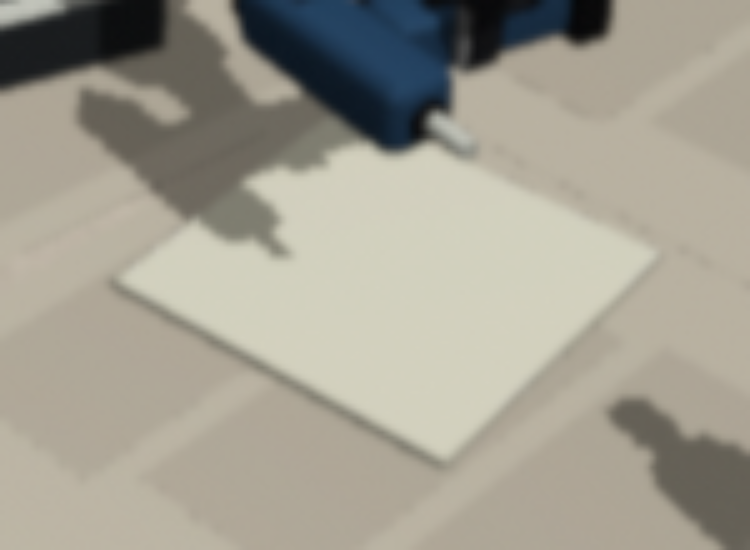

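jog_arm(targets="4 -2 0 0 -0.4 5.3 -1;4 -2 0 0 -0.4 5.3 -1;2 -2 0 0 -0.3 5.2 -1;0 0 -25 0 0 0 -1;0 0 -25 0 0 0 -1;0 0 0 0 0 0 -1")

```text
time: 20.53
eef_pos: [0.5554, 0.1877, 0.0925]
tcp_rot: [-0.003, 1.0, -0.001, 0.005]
contact_force: [-1.0, -0.9, -4.6]
opening: 0.391
```

```bash
python3 - <<'E'
from h import *
st();need(np.radians(89.5))
E
```

```text
t 20.53 q [ 0.154  0.242  1.904 -0.003  0.986 -1.421] p [0.5554 0.1877 0.0925] 
x [-1.    -0.006 -0.01 ] y [-0.006  1.    -0.001] z [ 0.01  -0.001 -1.   ] F [-1.  -0.9 -4.6] op 0.391
TCP in case [-0.1118  0.3705]
rotvec [ 0.1  0.6 -0.8] mag 1.0 x [-1.    0.01  0.  ]
rotvec [-9.000e-01  1.000e-01  1.792e+02] mag 179.2 x [ 1.   -0.01  0.  ]
```

jog_arm(targets="0 1 -16 0.1 0.9 -0.4 -1;-1 1 -16 0 0.7 -0.4 -1;-1 0 -16 0 0.6 0 -1;-1 0 -8 0 0.4 0 -1;0 0 0 0 0 0 -1")

```text
time: 20.95
eef_pos: [0.5541, 0.1896, 0.0375]
tcp_rot: [0.005, 1.0, 0.0, -0.017]
contact_force: [-0.7, -0.4, -3.1]
opening: 0.386
```

```bash
python3 - <<'E'
from h import *
st();need(np.radians(89.5))
E
```

```text
t 20.95 q [ 0.154  0.342  1.897  0.008  0.937 -1.411] p [0.5541 0.1896 0.0375] 
x [-0.999  0.01   0.035] y [0.01  1.    0.001] z [-0.035  0.001 -0.999] F [-0.7 -0.4 -3.1] op 0.386
TCP in case [-0.1135  0.3721]
rotvec [-0.1 -2.   0.1] mag 2.0 x [-1.    0.01  0.  ]
rotvec [-3.100e+00  1.000e-01 -1.799e+02] mag 179.9 x [ 1.   -0.01  0.  ]
```

jog_arm(targets="2 0 -6 0 -1.2 0 -1;2 0 -5 0 -0.8 0 -1;0 0 -4 0 0 0 -1;0 0 0 0 0 0 -1")

```text
time: 21.28
eef_pos: [0.5602, 0.19, 0.0244]
tcp_rot: [0.005, 1.0, 0.001, 0.002]
contact_force: [-0.2, -0.7, -4.4]
opening: 0.387
```

```bash
python3 - <<'E'
from h import *
st();need(np.radians(89.5));shot('wrist','w17')
E
```

```text
t 21.28 q [ 1.550e-01  3.560e-01  1.908e+00  1.000e-03  8.720e-01 -1.406e+00] p [0.5602 0.19   0.0244] 
x [-1.     0.01  -0.005] y [0.01  1.    0.002] z [ 0.005  0.002 -1.   ] F [-0.2 -0.7 -4.4] op 0.387
TCP in case [-0.1078  0.3741]
rotvec [-0.1  0.3  0.1] mag 0.3 x [-1.    0.01  0.  ]
rotvec [ 4.000e-01  1.000e-01 -1.799e+02] mag 179.9 x [ 1.   -0.01  0.  ]
```

View pics/w17.png

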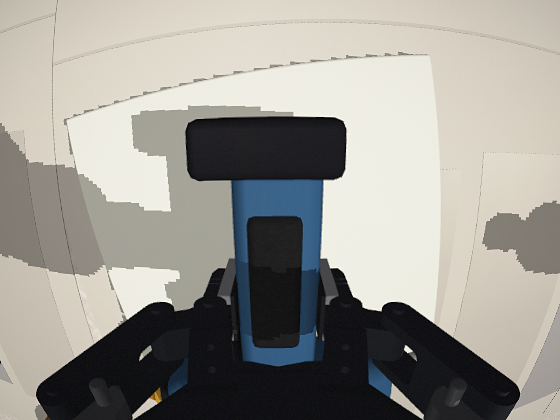

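jog_arm(targets="0 0 -5 0 0.1 0 -1;0 0 -3 0 0.1 0 -1;0 0 0 0 0 0 -1")

```text
time: 21.58
eef_pos: [0.5621, 0.1904, 0.0183]
tcp_rot: [0.005, 1.0, 0.001, 0.002]
contact_force: [0.1, -0.1, -3.9]
opening: 0.387
```

jog_arm(targets="0 0 -2 0 0 0 -1;0 0 0 0 0 0 -1")

```text
time: 21.75
eef_pos: [0.5623, 0.1904, 0.0162]
tcp_rot: [0.005, 1.0, 0.001, 0.002]
contact_force: [-0.4, -0.2, -4.1]
opening: 0.389
```

```bash
python3 - <<'E'
from h import *
st();need(np.radians(89.5))
E
```

```text
t 21.75 q [ 0.155  0.373  1.904  0.002  0.859 -1.407] p [0.5623 0.1904 0.0162] 
x [-1.     0.01  -0.005] y [0.01  1.    0.002] z [ 0.005  0.002 -1.   ] F [-0.4 -0.2 -4.1] op 0.389
TCP in case [-0.1059  0.375 ]
rotvec [-0.1  0.3  0.1] mag 0.3 x [-1.    0.01  0.  ]
rotvec [   0.4    0.2 -179.9] mag 179.9 x [ 1.   -0.01  0.  ]
```

jog_arm(targets="-1 0 -2 0 0 0 -1;0 0 0 0 0 0 -1")

```text
time: 21.92
eef_pos: [0.5613, 0.1904, 0.0141]
tcp_rot: [0.005, 1.0, 0.001, 0.003]
contact_force: [-0.7, -0.4, -4.2]
opening: 0.386
```

jog_arm(targets="-1 0 -2 0 0 0 -1;0 0 0 0 0 0 -1")

```text
time: 22.08
eef_pos: [0.5613, 0.1905, 0.0133]
tcp_rot: [0.005, 1.0, 0.001, 0.003]
contact_force: [-1.0, -0.5, -2.5]
opening: 0.382
```

jog_arm(targets="0 0 -2 0 0 0 -1;0 0 0 0 0 0 -1")

```text
time: 22.25
eef_pos: [0.5618, 0.1906, 0.0129]
tcp_rot: [0.005, 1.0, 0.001, 0.003]
contact_force: [-0.3, 0.3, -4.7]
opening: 0.387
```

jog_arm(targets="0 0 -3 0 0 0 -1;0 0 0 0 0 0 -1")

```text
time: 22.42
eef_pos: [0.5625, 0.1908, 0.0132]
tcp_rot: [0.005, 1.0, 0.001, 0.003]
contact_force: [0.1, 0.3, -4.4]
opening: 0.388
```

```bash
python3 - <<'E'
from h import *
st();p=shot('scene','s18');cv2.imwrite('pics/s18z.png',cv2.resize(p['pixels'][170:300,270:430],None,fx=4.5,fy=4.5))
E
```

```text
t 22.42 q [ 1.560e-01  3.780e-01  1.904e+00  1.000e-03  8.530e-01 -1.406e+00] p [0.5625 0.1908 0.0132] 
x [-1.     0.01  -0.006] y [0.01  1.    0.002] z [ 0.006  0.002 -1.   ] F [ 0.1  0.3 -4.4] op 0.388
TCP in case [-0.1058  0.3755]
```

View pics/s18z.png

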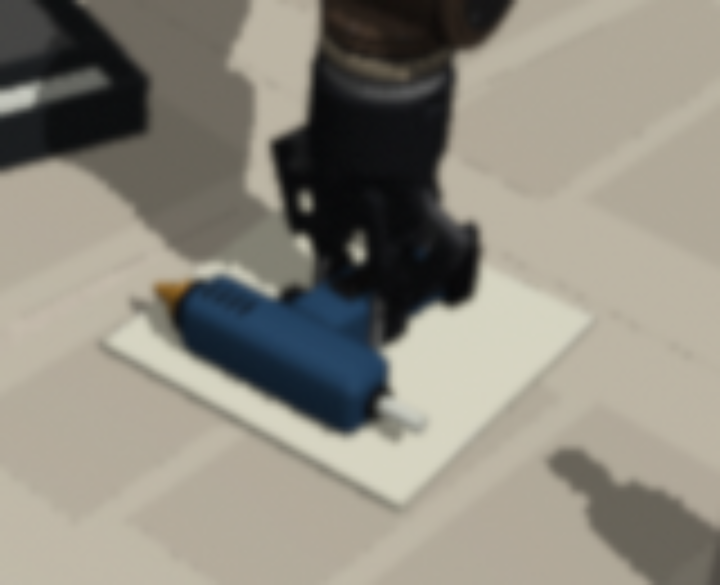

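jog_arm(targets="-1 0 -4 0 0 0 -1")

```text
time: 22.55
eef_pos: [0.5631, 0.1909, 0.0124]
tcp_rot: [0.005, 1.0, 0.001, 0.004]
contact_force: [-12.3, -4.3, 35.6]
opening: 0.386
```

jog_arm(targets="-1 0 -4 0 0 0 -1")

```text
time: 22.63
eef_pos: [0.563, 0.1909, 0.0124]
tcp_rot: [0.005, 1.0, 0.0, 0.003]
contact_force: [-11.6, -3.8, 25.3]
opening: 0.387
```

```bash
python3 - <<'E'
from h import *
st();p=shot('scene','s19');t=shot('top','t19')
for n in ['gun_nozzle','gun_mid','gun']:
    a=mark_of(n,p);b=mark_of(n,t)
    if a: print(n,'s',a[0]['uv'],atz(p,a[0]['uv'],.028))
    if b: print(n,'t',b[0]['uv'],atz(t,b[0]['uv'],.028))
    if a and b: print(tri([ray(p,a[0]['uv']),ray(t,b[0]['uv'])]))
E
```

```text
t 22.63 q [ 0.156  0.381  1.903 -0.     0.852 -1.405] p [0.563  0.1909 0.0124] 
x [-1.     0.009 -0.006] y [0.009 1.    0.001] z [ 0.006  0.001 -1.   ] F [-11.6  -3.8  25.3] op 0.387
TCP in case [-0.1053  0.3757]
gun_nozzle s [303.0, 230.6] [0.6309867  0.09347724 0.028     ]
gun_nozzle t [256.4, 207.0] [0.63762898 0.1066027  0.028     ]
(array([0.63808675, 0.10411962, 0.03793179]), [0.0021821613683885178, 0.0021821613683884787])
gun_mid s [348.7, 237.2] [0.56237892 0.18898459 0.028     ]
gun s [351.4, 242.2] [0.57183802 0.20683451 0.028     ]
```

Pressing now gives 25–35 N at TCP z = 0.0124, so the gun rests on the tile. I'll relieve the press and open.

jog_arm(targets="0 0 0.4 0 0 0 -1;0 0 0 0 0 0 -1")

```text
time: 23.2
eef_pos: [0.564, 0.191, 0.0142]
tcp_rot: [0.005, 1.0, 0.001, 0.005]
contact_force: [0.3, 0.8, -2.9]
opening: 0.389
```

```bash
python3 - <<'E'
from h import *
st()
E
```

```text
t 23.2 q [ 0.156  0.378  1.903  0.     0.851 -1.405] p [0.564  0.191  0.0142] 
x [-1.    0.01 -0.01] y [0.01  1.    0.002] z [ 0.01   0.002 -1.   ] F [ 0.3  0.8 -2.9] op 0.389
TCP in case [-0.1045  0.3761]
```

jog_arm(targets="-1 0 -2.5 0 0 0 -1;0 0 -1 0 0 0 -1")

```text
time: 23.37
eef_pos: [0.5641, 0.1911, 0.0125]
tcp_rot: [0.005, 1.0, 0.001, 0.005]
contact_force: [-6.2, -0.3, 12.0]
opening: 0.392
```

On the tile with a light press of about 12 N. Opening.

jog_arm(targets="0 0 -0.5 0 0 0 0.3;0 0 0 0 0 0 0.6;0 0 0 0 0 0 1;0 0 0 0 0 0 1;0 0 0 0 0 0 1")

```text
time: 23.78
eef_pos: [0.565, 0.1913, 0.0105]
tcp_rot: [0.005, 1.0, 0.001, 0.007]
contact_force: [-0.4, -0.3, 0.1]
opening: 0.998
```

```bash
python3 - <<'E'
from h import *
st();need(np.radians(89.5));shot('wrist','w20')
E
```

```text
t 23.78 q [ 0.157  0.384  1.903 -0.     0.841 -1.405] p [0.565  0.1913 0.0105] 
x [-1.     0.009 -0.014] y [0.009 1.    0.002] z [ 0.014  0.002 -1.   ] F [-0.4 -0.3  0.1] op 0.998
TCP in case [-0.1036  0.3766]
rotvec [-0.1  0.8  0. ] mag 0.8 x [-1.    0.01  0.  ]
rotvec [   1.2    0.2 -180. ] mag 180.0 x [ 1.   -0.01  0.  ]
```

View pics/w20.png

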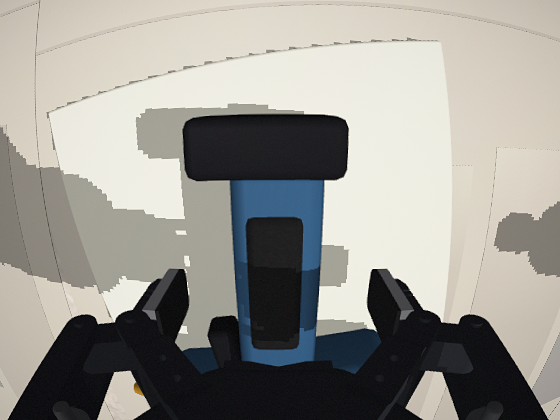

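The jaws are open and clear of the handle and trigger. Retreating upward.

jog_arm(targets="0 0 10 0 0 0 1;1 0 14 0 0 0 1;1 0 20 0 0 0 1;2 0 30 0 0 0 1;0 0 36 0 0 0 1;0 0 38 0 0 0 1;0 0 38 0 0 0 1;-20 10 30 0 0 0 1;-30 10 0 0 0 0 1;0 0 0 0 0 0 1")

```text
time: 24.67
eef_pos: [0.5128, 0.2103, 0.2392]
tcp_rot: [0.006, 1.0, 0.001, 0.005]
contact_force: [0.2, 0.3, -1.5]
opening: 0.999
```

```bash
python3 - <<'E'
from h import *
st();w=shot('wrist','w21');s=shot('scene','s21');t=shot('top','t21')
P={'w':w,'s':s,'t':t}
for n in ['gun_nozzle','gun_mid','tub','pva','tape']:
    u={k:mark_of(n,P[k]) for k in P}; u={k:v[0] for k,v in u.items() if v}
    for k in u: print(n,k,u[k]['uv'],round(u[k]['p'],2),atz(P[k],u[k]['uv'],.028 if 'gun' in n else 0,k=='w').round(4))
    if len(u)>1 and 'gun' in n: x,e=tri([ray(P[k],u[k]['uv'],k=='w') for k in u]);print('  ',x.round(4),np.round(e,4))
E
```

```text
t 24.67 q [ 2.060e-01  8.000e-03  1.874e+00  1.000e-03  1.249e+00 -1.353e+00] p [0.5128 0.2103 0.2392] 
x [-1.     0.012 -0.01 ] y [0.012 1.    0.003] z [ 0.01   0.003 -1.   ] F [ 0.2  0.3 -1.5] op 0.999
TCP in case [-0.1589  0.3806]
gun_nozzle w [195.1, 282.1] 0.66 [0.6408 0.1054 0.028 ]
gun_nozzle s [305.0, 236.3] 0.74 [0.643  0.1139 0.028 ]
gun_nozzle t [257.0, 206.7] 0.64 [0.6385 0.1049 0.028 ]
   [0.6398 0.1065 0.0244] [0.0032 0.0035 0.0015]
gun_mid w [263.3, 218.0] 0.57 [0.5555 0.1951 0.028 ]
gun_mid s [352.5, 236.2] 0.6 [0.5522 0.1926 0.028 ]
gun_mid t [228.6, 234.4] 0.64 [0.5573 0.1865 0.028 ]
   [0.5553 0.1917 0.0281] [0.0034 0.0028 0.0055]
tub s [209.1, 154.9] 0.91 [ 0.5659 -0.4464  0.    ]
tub t [449.6, 233.4] 0.7 [ 0.5645 -0.459   0.    ]
pva w [458.4, 216.7] 0.94 [0.5675 0.4612 0.    ]
pva s [442.9, 307.0] 0.93 [0.5587 0.4673 0.    ]
pva t [140.1, 231.5] 0.91 [0.566  0.4573 0.    ]
tape s [227.4, 241.7] 0.96 [ 0.7862 -0.0273  0.    ]
tape t [304.6, 155.8] 0.62 [ 0.7968 -0.0345  0.    ]
```

View pics/w21.png

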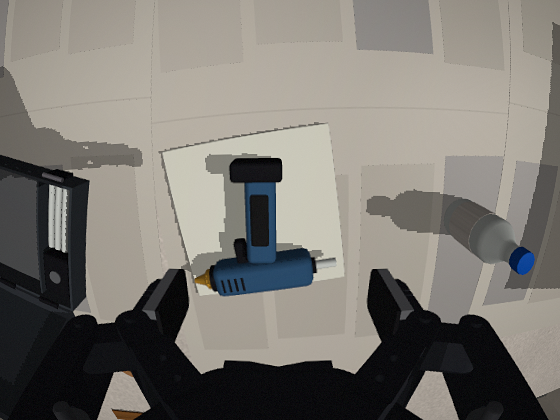

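View pics/s21.png

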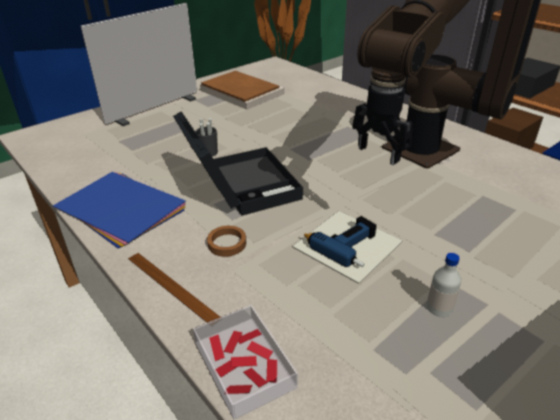

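View pics/t21.png

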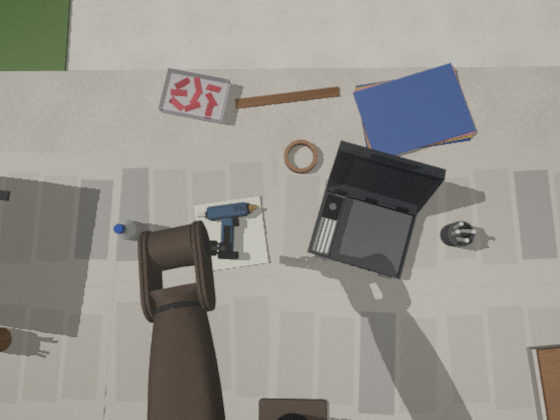

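```bash
python3 - <<'E'
import cv2
a=cv2.imread('pics/t21.png')[185:280,185:280];b=cv2.imread('pics/w21.png')[230:310,150:260]
cv2.imwrite('pics/z1.png',cv2.resize(a,None,fx=6,fy=6,interpolation=cv2.INTER_CUBIC))
cv2.imwrite('pics/z2.png',cv2.resize(b,None,fx=6,fy=6,interpolation=cv2.INTER_CUBIC))
E
```

```text
(no output)
```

View pics/z1.png

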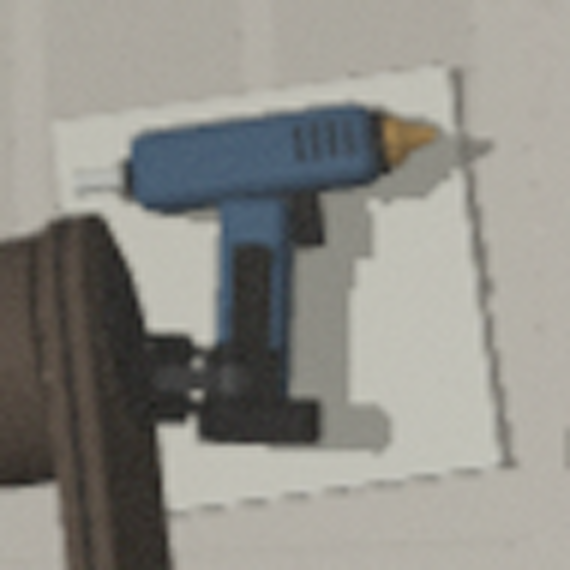

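View pics/z2.png

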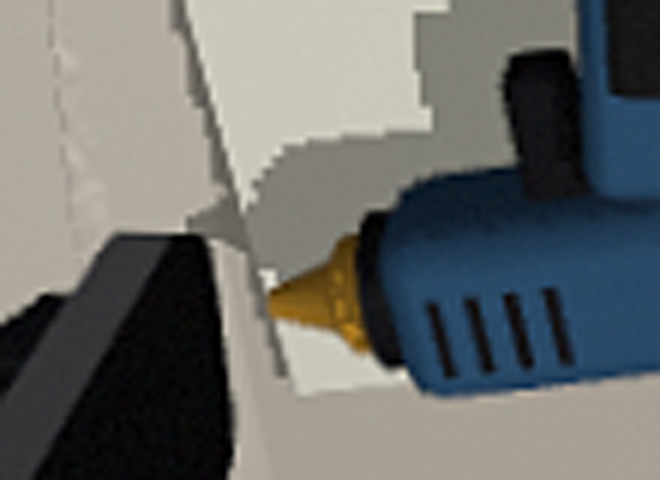

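The nozzle tip lies about 12 mm inside the tile edge (top zoom: tip at 442, edge at 468, 6x). The whole gun is on the tile, the lid is open, and the tub, bottle and tape are where they were.

```bash
python3 -c "
from h import *
print(sign_off())"
```

```text
the job is handed in; nothing more can be done
None
```

The job is handed in at about 25 s of the 61 s allowed: the lid stays open by itself, and the glue gun lies flat on its side on the white tile.

**How it went**
- **Lid:** I pushed the lid up from under the front lip with the shut fingers, following the hinge arc past the balance point. It leaned back on its stop and was still there in the last pictures.
- **Gun:** I gripped the handle, lifted the gun clear of the case and lowered it until the force reading showed it resting on the tile. I then opened the jaws and backed away.

**Last checks**
- **Nozzle:** the three views put the tip at about (0.640, 0.106) m, roughly 12 mm inside the tile's edge. They disagree by about 3 mm.
- **Flatness:** the handle's middle came out 28 mm above the table, which is what a gun lying flat on the 8 mm tile should give.
- **Other things:** the tub, bottle and tape are within about 1 cm of where they started, which is about the measuring error. All three stand as before in the pictures.

**What did not go smoothly**
- **First lip approach:** the side of the gripper pressed lightly on the case, at about 5 N, so I came in from the other side instead.
- **Tile angle:** I first had the sign of the tile's angle wrong, and corrected it before setting the gun down.
- **Setting down:** one press to confirm contact reached about 35 N on the wrist, through the held gun. I relieved it before releasing.

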